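Strip the connector test fixture into its colour-keyed holders

TASK

Strip down the connector test fixture: set the orange plug, the blue plug, the yellow nest block and the green carrier plate each in the middle of the holder of its own colour, flat between the end upstands, with the block and the plate lying lengthwise in theirs. The plate's rear edge is caught under the fixture's lip, so it has to be slid forward before it can be lifted. Keep everything upright, set it down rather than dropping it, and leave the jar standing where it is.

Things in the scene. Friction and masses are not known exactly. Their poses are not given: they have to be found in the camera images.
- fixture: Fixed test fixture. Origin on the table under mid-stage; x runs along the stage, open front at -x (robot side). Steel rail 130 (x) x 30 (y), top 30 mm above the table, on a base 90 wide, 6 thick, x -85 to 115. At the back a grey block (x 73 to 113, 90 wide, 66 high) whose dark lip overhangs the rail from x = 45 to 73, underside 41.5, top 66 mm above the table.
- carrier: Green plate 140 (x) x 60 (y) x 8 thick, lying along the fixture's rail and overhanging it 15 mm on each long side (room for fingers). Its rear 20 to 28 mm lies under the lip with 3.5 mm of air above: slide it 30 mm or more towards the fixture's -x, then lift. Held by friction only. Origin: centre of the underside; x lengthwise, z up. About 0.2 kg.
- nest: Yellow nest block lying on the carrier in front of the lip, 90 (x) x 42 (y) x 24 high, carries the two plugs. Origin: centre of the underside; x along its length, z up. About 0.14 kg.
- orange_plug: Orange connector plug with brass pins in its top, 34 (x) x 36 (y) x 30 high, standing on the front or the rear half of the nest block next to the blue one (about 15 mm of air between the two along x). Origin: centre of the underside, z up. About 0.06 kg.
- blue_plug: Blue connector plug, same shape and size as the orange one: 34 (x) x 36 (y) x 30 high, on the other half of the nest block. Origin: centre of the underside, z up. About 0.06 kg.
- orange_holder: Orange holder, fixed: base 70 (x) x 60 (y) x 4 thick with a grey floor and 14 mm high upstands at its two x ends, 58 mm apart inside; open along its y sides. Origin: centre of the underside on the table; the plug's underside belongs 4 mm above it.
- blue_holder: Blue holder, fixed: same shape and size as the orange one (58 mm between the 14 mm high end upstands, floor 4 mm above the table, open along its y sides). Origin: centre of the underside on the table.
- nest_holder: Yellow holder, fixed: base 126 (x) x 66 (y) x 4 thick with a grey floor and 14 mm high upstands at its two x ends, 114 mm apart inside; open along its y sides. Origin: centre of the underside on the table; the block's underside belongs 4 mm above it, its length along the holder's x.
- carrier_rack: Fixed green rack: base 176 (x) x 76 (y) x 4 thick, two dark support blocks (30 x 30, tops 20 mm above the table, at x -45 and +45), 28 mm high upstands at both x ends, 164 mm apart inside; y sides open. Origin: centre of the underside, on the table. The plate's underside belongs 20 mm above it, lengthwise along x, sides overhanging the blocks.
- jar: Small amber glass jar with a white lid, 34 diameter, 55 high, standing loose near the fixture: a bystander to be left alone. Origin: centre of the underside.
Things that resemble listed ones, but are neither listed nor needed, are in the scene too. Of the things that look like the blue_plug, the larger one is meant.

How it is judged:
At the end, for the whole second after the job is handed in: Each of the four things lies in the holder of its own colour: its centre within 14 mm (horizontally) of the holder's, its underside within 4 mm of the holder's floor or blocks, level within 0.08 rad, the block and the plate within 0.2 rad of the holder's length, released and at rest (horizontal distance between orange_plug and orange_holder below 0.014 m and z of orange_plug in the frame of orange_holder between 0 and 0.008 m and angle between each of orange_plug, blue_plug, nest, carrier's own z axis and vertical below 0.08 rad and linear speed of each of orange_plug, blue_plug, nest, carrier below 0.02 m/s and horizontal distance between blue_plug and blue_holder below 0.014 m and z of blue_plug in the frame of blue_holder between 0 and 0.008 m and horizontal distance between nest and nest_holder below 0.014 m and z of nest in the frame of nest_holder between 0 and 0.008 m and angle between the x axis of nest and the x axis of nest_holder, either way round below 0.2 rad and horizontal distance between carrier and carrier_rack below 0.014 m and z of carrier in the frame of carrier_rack between 0.016 and 0.024 m and angle between the x axis of carrier and the x axis of carrier_rack, either way round below 0.2 rad); the robot touches nothing.
It fails at once if a plug, the nest block or the carrier is tipped by more than about 30 degrees (angle between any of orange_plug, blue_plug, nest, carrier's own z axis and vertical above 0.52 rad).
It fails at once if a plug, the nest block or the carrier is dropped (falls freely by more than about 4 cm) or thrown ((linear speed of orange_plug above 0.9 m/s and contact force between orange_plug and anything else below 0.01 N) or (linear speed of blue_plug above 0.9 m/s and contact force between blue_plug and anything else below 0.01 N) or (linear speed of nest above 0.9 m/s and contact force between nest and anything else below 0.01 N) or (linear speed of carrier above 0.9 m/s and contact force between carrier and anything else below 0.01 N)).
It fails at once if the jar is knocked over or pushed more than 2 cm (distance of jar from where it was at the start of the episode above 0.02 m or angle between jar's own z axis and vertical above 0.5 rad).
It also fails if it takes over 112 s, if anything falls off the work surface, if the arm or the gripper's body presses on something with over 40 N, if the wrist force passes 120 N, or if a joint passes its speed limit or range.

ROBOT

A 6-joint arm with a two-finger parallel gripper is mounted at the origin on the work surface. World frame = base frame: x ahead of the robot, y to its left, z up, the work surface at z = 0. Lengths are in m, angles in rad, forces in N, time in s.
With the tool pointing down it reaches from about 0.35 to 0.975 m from the base axis. Payload 4.9 kg.
Tool frame: the origin (TCP) lies at the very end of the fingers, on their centre line; the grasp point (between the pads) lies 19 mm behind it (manip.hold_point_z is the distance from the TCP to the grasp point, in m); z points along the fingers, y is the direction in which the jaws open and shut (so a half turn about z gives the same grasp; the last joint's range is limited). The gripper opens to 85 mm and grips with 20 to 120 N. Pads are 22 mm wide; open, the fingers measure 114 mm over their backs; the gripper's body (76 mm by 85 mm) begins 54 mm behind the grasp point. The pads swing forward as they close: fully open they stand 13 mm farther back than shut.
Start: joints at [-1.31, 0.053, 1.613, -0, 1.476, -0.119], TCP at [0.232, -0.58, 0.231] pointing down, gripper open.
Joint ranges: [-3.01, 3.01], [-1.01, 2.22], [0.06, 2.58], [-1.02, 4.17], [0.09, 2.62], [-3.14, 3.14]. Speed limits (rad/s): [2.57, 2.57, 3.14, 3.14, 3.14, 3.14].

INTERFACE

Orientations are given as a unit quaternion [w, x, y, z].
In Python, from plant import monitor, grab_frame, camera_params, ticket, manip gives the robot as it stands.
- The arm moves only by the tool play_rows, never from a script. Its argument "commands" is a list of rows, each an object of numbers: "dx", "dy", "dz": the shift along the tool's x, y, z in cm; "rx", "ry", "rz": the turn, a rotation vector about the tool's x, y, z in rad; "claw": the closure, from 0 (fully open) to 1 (shut). In form: [{"dx": .., "dy": .., "dz": .., "rx": .., "ry": .., "rz": .., "claw": ..}, ...]. A call has 1 to 5 rows; each row is the pose to reach, as a shift and turn from the pose measured when the call began, along the tool's axes at that moment; what a row does not reach only later rows make up. A row lasts 1/10 s, in which the tool goes at most 50 mm and 8.59 degrees, less where a joint would pass 70% of its speed; a pose out of reach is approached as far as the arm can. A call with a gripper value outside its range is refused whole. The fingers move at their own pace and stop on an object; the grip force is fixed at half the most. Time passes only in rows, so rows that repeat a pose let the fingers close. It gives the time, the measured TCP pose, the force and the opening at its end, in the units of the state.
- monitor.state(): the state, without advancing time (a new reading comes with each control period).
- grab_frame(name): name is "scene" or "top" or "wrist"; returns the picture (480x640x3 uint8, blue, green, red); there is no depth.
- camera_params(name): a dict with "fx", "fy", "cx", "cy" (pixels), "rvec" (rotation vector, rad) and "tvec" (3), from world to camera coordinates, as OpenCV has them; the wrist camera has in their place "tool_from_camera" (4x4, takes a point from camera to tool coordinates, whose origin is the TCP and whose axes are the flange's). Camera axes: x right, y down, z forward; pixel columns grow to the right and rows downward; lengths in m; the calibration is good to about 2 mm. A picture is of the moment at which its call begins: read the wrist's pose just before it. camera_params takes no time and is no camera call.
- ticket.job_done(): hands the job in, once; it reports no verdict.
The state is a dict: "time": time; "joint_pos": joint angles; "joint_vel": joint speeds; "joint_efforts": joint torques, N m; "tool_pos": TCP position; "tool_rot": TCP orientation; "contact_force": force on the tool from outside, world axes, zero at the start; "ft_torque": the same for the moment, N m; "gripper_width": opening from 0.0 (shut) to 1.0 (fully open).
Only numpy, scipy, OpenCV 4.12 (cv2) and the standard library are available. Lean on these libraries where they do the work, as an engineer would, in place of code of your own. Each camera call takes 0.05 s, during which the arm holds its last target.

## Working session

There is one attempt and no reset: what is moved stays moved. The work goes in short steps, Python scripts to look and compute and a tool call to move; the robot and the scene stay as the last step left them, time stands still between calls to the robot, and variables do not carry over. Pictures are saved under pics/ and viewed, and the job is handed in when it is done.

Besides the shell and the picture viewer there is one more tool, called after ">>>" in YAML: its name, and indented under it one key for each argument. play_rows: Moves the arm, as the interface text tells. Its arguments: {"type":"object","properties":{"commands":{"type":"array"}},"required":["commands"]}

```bash
ls; mkdir -p pics; python3 - <<'E'
from plant import monitor, grab_frame, camera_params, ticket, manip
import cv2
print(monitor.state()); print(manip.hold_point_z)
for n in ("scene","top","wrist"):
    f=grab_frame(n); cv2.imwrite(f"pics/{n}0.png",f); print(n,camera_params(n))
E
```

```text
pics
{'time': 0.0, 'joint_pos': array([-1.30997234e+00,  5.33530376e-02,  1.61428305e+00, -4.18898103e-05,
        1.47596292e+00, -1.18978118e-01]), 'joint_vel': array([-0.0003915 , -0.00190417,  0.00097528, -0.00030896, -0.00084252,
       -0.00028249]), 'joint_efforts': array([ 5.02538533e-04, -3.93672574e+01, -3.70183182e+01, -7.58809676e-06,
        7.04180144e-03, -1.71586845e-05]), 'tool_pos': array([ 0.23155434, -0.57986741,  0.23007191]), 'tool_rot': array([-9.99176300e-04,  9.82022045e-01,  1.88763598e-01, -9.18849086e-05]), 'contact_force': array([-0.18127304,  1.30042062, -0.84999841]), 'ft_torque': array([ 0.01131974, -0.03595399, -0.05730174]), 'gripper_width': 1.002641393470655}
0.0187
scene {'fx': 511.28864778237687, 'fy': 511.28864778237687, 'cx': 315.28453233693443, 'cy': 240.44351159334988, 'rvec': array([ 1.5421646 ,  1.99530203, -0.82388189]), 'tvec': array([ 0.12087675, -0.30844191,  1.31344175])}
top {'fx': 453.52328497230616, 'fy': 453.52328497230616, 'cx': 314.75759765325574, 'cy': 238.02414942942124, 'rvec': array([ 2.12490875, -2.14284534,  0.14430444]), 'tvec': array([0.01705749, 0.49598964, 0.83930766])}
wrist {'fx': 371.4616126627554, 'fy': 371.4616126627554, 'cx': 321.3813028185524, 'cy': 236.1978833248753, 'tool_from_camera': array([[ 2.30373290e-04, -9.54322908e-01, -2.98777066e-01,
         7.61061890e-02],
       [ 9.99999637e-01, -2.51570795e-05,  8.51407999e-04,
        -2.73305704e-07],
       [-8.20034515e-04, -2.98777153e-01,  9.54322556e-01,
        -1.42759969e-01],
       [ 0.00000000e+00,  0.00000000e+00,  0.00000000e+00,
         1.00000000e+00]])}
```

View pics/scene0.png

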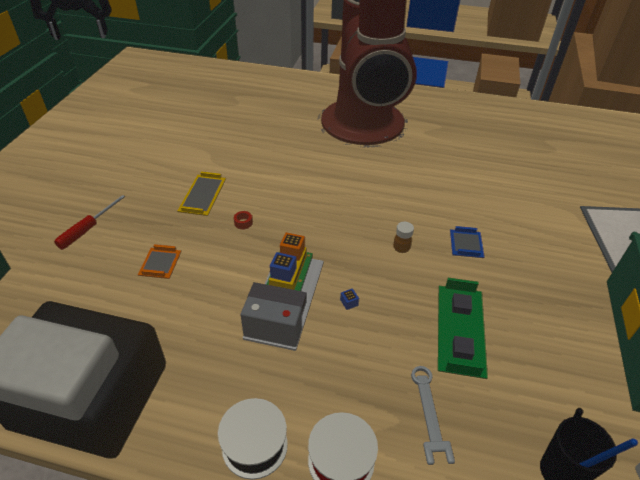

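View pics/top0.png

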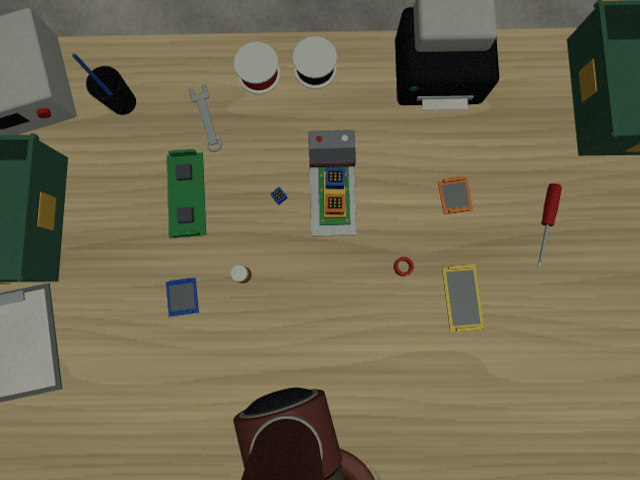

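The larger blue plug stands on the fixture at top (336,178), next to the orange one at (336,204). The small loose blue cube at top (279,195) is a lookalike. The holders are orange (455,195), blue (182,297), yellow (463,298), and the green rack (186,194). Next I'll measure from the top view.

```bash
cat > h.py <<'E'
import numpy as np, cv2
from scipy.spatial.transform import Rotation as R
from plant import monitor, grab_frame, camera_params
def RT(q): return R.from_quat([q[1],q[2],q[3],q[0]]).as_matrix()
def cam(name,st=None):
    p=camera_params(name); K=(p['fx'],p['fy'],p['cx'],p['cy'])
    if name=='wrist':
        st=st or monitor.state(); T=np.eye(4);T[:3,:3]=RT(st['tool_rot']);T[:3,3]=st['tool_pos']
        M=T@p['tool_from_camera']; return K,M[:3,:3],M[:3,3]
    A=cv2.Rodrigues(p['rvec'])[0]; return K,A.T,-A.T@p['tvec']
def cast(c,px,z):
    K,A,o=c; px=np.atleast_2d(np.asarray(px,float))
    d=np.c_[(px[:,0]-K[2])/K[0],(px[:,1]-K[3])/K[1],np.ones(len(px))]@A.T
    return o+d*((z-o[2])/d[:,2])[:,None]
def proj(c,P):
    K,A,o=c; q=(np.atleast_2d(P)-o)@A; return np.c_[K[0]*q[:,0]/q[:,2]+K[2],K[1]*q[:,1]/q[:,2]+K[3]]
HSV={'orange':((5,120,60),(17,255,255)),'blue':((105,120,40),(128,255,255)),'yellow':((20,130,60),(32,255,255)),'green':((50,120,30),(80,255,255)),'grey':((0,0,60),(180,45,255)),'dark':((0,0,0),(180,80,85))}
def mask(im,c):
    return cv2.inRange(cv2.cvtColor(im,cv2.COLOR_BGR2HSV),*[np.array(v) for v in HSV[c]])
def rect(c,cnt,z):
    """min-area rect on the plane z, metres: centre, long,short sides, yaw of long side"""
    P=cast(c,cnt.reshape(-1,2),z)[:,:2]
    (cx,cy),(w,h),a=cv2.minAreaRect((P*1000).astype(np.float32))
    if w<h: w,h,a=h,w,a+90
    a=(a+90)%180-90
    return np.array([cx,cy])/1000,w,h,np.radians(a)
E
python3 - <<'E'
from h import *
c=cam('top'); print('campos',c[2])
im=cv2.imread('pics/top0.png')
hs=cv2.cvtColor(im,cv2.COLOR_BGR2HSV)
for p in [(455,195),(442,195),(182,280),(463,268),(173,200),(336,178),(336,204),(345,215),(322,215),(312,220),(325,204),(182,297),(336,230)]:
    print(p,hs[p[1],p[0]])
for k in ('orange','blue','yellow','green'):
    m=mask(im,k)
    cs,_=cv2.findContours(m,cv2.RETR_EXTERNAL,cv2.CHAIN_APPROX_NONE)
    for q in cs:
        if cv2.contourArea(cv2.convexHull(q))>60: 
            r=rect(c,q,.004); print(k,cv2.boundingRect(q),np.round(r[0],4),round(r[1],1),round(r[2],1),round(r[3],3))
cv2.imwrite('pics/topzoom.png',cv2.resize(im[100:260,250:410],(800,800)[:2],interpolation=cv2.INTER_CUBIC)[:600] if 0 else cv2.resize(im[110:250,250:436],(797,600),interpolation=cv2.INTER_CUBIC))
E
```

```text
campos [ 0.36266361 -0.00197434  0.90509957]
(455, 195) [54 15 86]
(442, 195) [ 13 185 150]
(182, 280) [109 196 112]
(463, 268) [ 24 160 143]
(173, 200) [ 68 156  90]
(336, 178) [ 19 125  49]
(336, 204) [85 77 20]
(345, 215) [ 27 158 140]
(322, 215) [ 68 149  96]
(312, 220) [ 65  11 138]
(325, 204) [ 18 185 132]
(182, 297) [75 13 76]
(336, 230) [ 60   7 141]
orange (342, 466, 17, 14) [ 0.0576 -0.0472] 36.9 9.0 0.808
orange (249, 418, 19, 13) [0.1451 0.1224] 35.7 17.0 -1.307
orange (290, 401, 46, 75) [0.126  0.0058] 134.8 55.8 0.523
orange (325, 194, 20, 21) [ 0.571  -0.0272] 41.6 38.7 -0.012
orange (438, 176, 35, 38) [ 0.5881 -0.2713] 72.9 60.3 0.121
blue (166, 278, 33, 38) [0.3867 0.2779] 68.8 58.4 0.13
blue (271, 188, 16, 16) [0.5906 0.0871] 27.5 23.9 0.679
blue (326, 168, 19, 21) [ 0.6255 -0.0289] 42.4 37.0 -0.013
blue (73, 54, 39, 42) [0.863  0.4904] 129.0 9.1 0.736
yellow (442, 265, 42, 66) [ 0.3812 -0.2752] 126.3 65.9 0.075
yellow (37, 192, 19, 39) [0.5631 0.564 ] 80.0 35.2 0.001
yellow (323, 171, 24, 48) [ 0.5913 -0.0281] 99.3 46.4 0.015
yellow (579, 59, 18, 43) [ 0.8318 -0.56
[... 765 characters left out ...]
7
green (575, 105, 13, 14) [ 0.7618 -0.5409] 27.7 26.4 -1.481
green (589, 103, 20, 23) [ 0.7565 -0.5787] 45.7 39.5 -0.209
green (574, 92, 21, 13) [ 0.7845 -0.5483] 38.5 25.5 0.957
green (570, 66, 9, 13) [ 0.85   -0.5355] 28.5 12.0 0.09
green (595, 56, 11, 16) [ 0.869  -0.5891] 29.4 22.4 0.34
green (591, 43, 13, 14) [ 0.9007 -0.5893] 29.0 20.5 0.202
green (607, 33, 13, 8) [ 0.9295 -0.6253] 25.3 16.2 1.552
green (570, 31, 19, 32) [ 0.9058 -0.5537] 74.2 36.7 -0.209
green (585, 30, 16, 15) [ 0.9305 -0.5782] 44.1 19.4 -0.746
green (606, 20, 14, 15) [ 0.9504 -0.624 ] 35.5 20.8 0.331
green (585, 11, 17, 22) [ 0.9653 -0.5822] 47.9 31.3 -1.135
green (604, 4, 36, 33) [ 0.9701 -0.6472] 74.0 73.9 -0.114
```

View pics/topzoom.png

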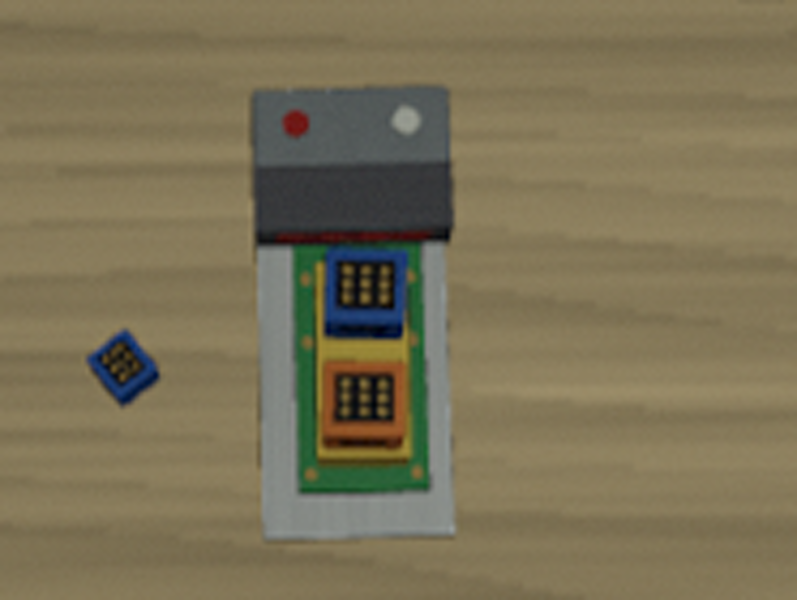

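In the crop, the larger blue plug is at (366,290), on the nest's rear half against the lip. The orange plug is at (366,400) on the front half, and the small cube at (122,367) is the decoy. I'll move in to refine with the wrist camera.

```bash
cat > go.py <<'E'
import sys
from h import *
# go.py x y z yaw -> shift in tool axes (cm) and turn
x,y,z,yaw=map(float,sys.argv[1:5])
s=monitor.state(); A=RT(s['tool_rot'])
d=A.T@(np.array([x,y,z])-s['tool_pos'])*100
T=R.from_euler('z',yaw).as_matrix()@np.diag([1,-1,-1])
rv=R.from_matrix(A.T@T).as_rotvec()
print('t',round(s['time'],2),'pos',np.round(s['tool_pos'],4),'w',round(s['gripper_width'],3),'F',np.round(s['contact_force'],1))
print('d',np.round(d,2),'r',np.round(rv,3))
E
python3 go.py 0.43 -0.2 0.25 0.0
```

```text
t 0.15 pos [ 0.2316 -0.58    0.2303] w 1.002 F [0.  0.3 0.3]
d [ 32.52 -27.94  -1.92] r [-0.002  0.     0.38 ]
```

>>> play_rows:
  commands:
    - {"dx": 32.5, "dy": -27.9, "dz": -1.9, "rz": 0.38, "claw": 0}
    - {"dx": 32.5, "dy": -27.9, "dz": -1.9, "rz": 0.38, "claw": 0}
    - {"dx": 32.5, "dy": -27.9, "dz": -1.9, "rz": 0.38, "claw": 0}
    - {"dx": 32.5, "dy": -27.9, "dz": -1.9, "rz": 0.38, "claw": 0}
    - {"dx": 32.5, "dy": -27.9, "dz": -1.9, "rz": 0.38, "claw": 0}

```text
invalid input
```

```bash
python3 go.py 0.43 -0.2 0.25 0.0
```

```text
t 0.15 pos [ 0.2316 -0.58    0.2303] w 1.002 F [0.  0.3 0.3]
d [ 32.52 -27.94  -1.92] r [-0.002  0.     0.38 ]
```

>>> play_rows:
  commands:
    - {"dx": 32.5, "dy": -27.9, "dz": -1.9, "rx": 0, "ry": 0, "rz": 0.38, "claw": 0}
    - {"dx": 32.5, "dy": -27.9, "dz": -1.9, "rx": 0, "ry": 0, "rz": 0.38, "claw": 0}
    - {"dx": 32.5, "dy": -27.9, "dz": -1.9, "rx": 0, "ry": 0, "rz": 0.38, "claw": 0}
    - {"dx": 32.5, "dy": -27.9, "dz": -1.9, "rx": 0, "ry": 0, "rz": 0.38, "claw": 0}
    - {"dx": 32.5, "dy": -27.9, "dz": -1.9, "rx": 0, "ry": 0, "rz": 0.38, "claw": 0}

```text
time: 0.65
tool_pos: [0.3476, -0.3571, 0.2418]
tool_rot: [-0.001, 1.0, -0.0, -0.0]
contact_force: [1.1, -0.3, 1.2]
gripper_width: 0.999
```

```bash
python3 go.py 0.43 -0.2 0.25 0.0
```

```text
t 0.65 pos [ 0.3476 -0.3571  0.2418] w 0.999 F [ 1.1 -0.3  1.2]
d [  8.22 -15.72  -0.79] r [-0.002  0.    -0.001]
```

>>> play_rows:
  commands:
    - {"dx": 8.2, "dy": -15.7, "dz": -0.8, "rx": 0, "ry": 0, "rz": 0, "claw": 0}
    - {"dx": 8.2, "dy": -15.7, "dz": -0.8, "rx": 0, "ry": 0, "rz": 0, "claw": 0}
    - {"dx": 8.2, "dy": -15.7, "dz": -0.8, "rx": 0, "ry": 0, "rz": 0, "claw": 0}
    - {"dx": 8.2, "dy": -15.7, "dz": -0.8, "rx": 0, "ry": 0, "rz": 0, "claw": 0}
    - {"dx": 8.2, "dy": -15.7, "dz": -0.8, "rx": 0, "ry": 0, "rz": 0, "claw": 0}

```text
time: 1.15
tool_pos: [0.4308, -0.1972, 0.2502]
tool_rot: [-0.001, 1.0, 0.002, 0.0]
contact_force: [-0.7, -0.1, 0.3]
gripper_width: 1.001
```

```bash
cat > look.py <<'E'
import sys
from h import *
s=monitor.state(); c=cam('wrist',s); im=grab_frame('wrist'); n=sys.argv[1]
cv2.imwrite(f'pics/{n}.png',im); np.save(f'pics/{n}.npy',np.r_[s['tool_pos'],s['tool_rot']])
print('t',s['time'],'tcp',np.round(s['tool_pos'],4))
for k in ('orange','blue','yellow','green'):
    m=mask(im,k)
    m=cv2.morphologyEx(m,cv2.MORPH_CLOSE,np.ones((3,3)))
    cs,_=cv2.findContours(m,cv2.RETR_CCOMP,cv2.CHAIN_APPROX_NONE)
    for q in cs:
        if cv2.contourArea(q)>350:
            r=rect(c,q,.004); print(k,cv2.boundingRect(q),'z4:',np.round(r[0],4),round(r[1],1),round(r[2],1),round(r[3],3))
E
python3 look.py w1
```

```text
t 1.15 tcp [ 0.4308 -0.1972  0.2502]
orange (276, 172, 24, 25) z4: [ 0.4425 -0.1614] 25.4 24.2 -0.013
orange (269, 165, 38, 39) z4: [ 0.4424 -0.1613] 40.2 39.0 -0.008
orange (270, 166, 37, 37) z4: [ 0.4421 -0.1617] 38.6 36.8 -0.802
orange (62, 25, 72, 55) z4: [0.5673 0.0157] 62.8 45.2 1.524
orange (69, 34, 40, 34) z4: [0.5688 0.0244] 34.4 28.6 1.561
orange (369, 0, 69, 75) z4: [ 0.5844 -0.274 ] 63.5 60.9 0.126
blue (0, 2, 40, 44) z4: [0.5911 0.0912] 37.1 31.0 0.69
blue (66, 0, 60, 10) z4: [0.6074 0.0109] 53.4 7.2 -1.567
yellow (361, 179, 66, 119) z4: [ 0.3798 -0.2776] 134.8 68.9 0.076
yellow (368, 190, 53, 96) z4: [ 0.3819 -0.2777] 107.7 55.7 0.076
yellow (71, 0, 82, 93) z4: [ 0.5721 -0.0044] 76.3 73.5 -1.425
green (99, 0, 69, 99) z4: [ 0.569  -0.0121] 84.2 66.2 0.005
```

View pics/w1.png

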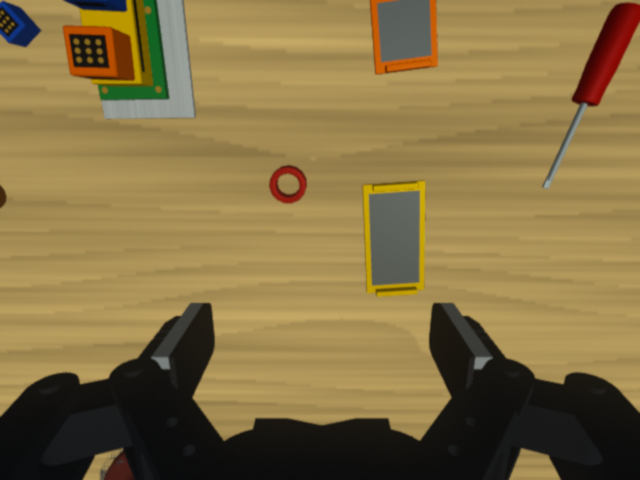

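In w1 the yellow holder is at (395,238), the orange holder at the top edge (405,35), and the red ring at (288,184) is a bystander. Next is the fixture.

```bash
python3 go.py 0.60 -0.06 0.28 0.0
```

```text
t 1.2 pos [ 0.4302 -0.1988  0.25  ] w 1.001 F [-0.4 -0.2 -0.5]
d [ 17.02 -13.84  -2.99] r [-0.002  0.001  0.003]
```

>>> play_rows:
  commands:
    - {"dx": 17, "dy": -13.8, "dz": -3, "rx": 0, "ry": 0, "rz": 0, "claw": 0}
    - {"dx": 17, "dy": -13.8, "dz": -3, "rx": 0, "ry": 0, "rz": 0, "claw": 0}
    - {"dx": 17, "dy": -13.8, "dz": -3, "rx": 0, "ry": 0, "rz": 0, "claw": 0}
    - {"dx": 17, "dy": -13.8, "dz": -3, "rx": 0, "ry": 0, "rz": 0, "claw": 0}
    - {"dx": 17, "dy": -13.8, "dz": -3, "rx": 0, "ry": 0, "rz": 0, "claw": 0}

```text
time: 1.7
tool_pos: [0.602, -0.0594, 0.28]
tool_rot: [-0.001, 1.0, 0.002, -0.0]
contact_force: [-0.1, -1.0, 0.4]
gripper_width: 1.003
```

```bash
python3 look.py w2
```

```text
t 1.7 tcp [ 0.602  -0.0594  0.28  ]
orange (133, 313, 32, 25) z4: [0.4304 0.1597] 35.3 29.3 -0.637
orange (387, 301, 34, 33) z4: [ 0.4397 -0.1637] 48.1 39.1 0.487
orange (390, 305, 30, 28) z4: [ 0.4377 -0.1655] 38.9 36.9 0.059
orange (267, 232, 39, 41) z4: [ 0.5266 -0.0169] 51.4 46.1 -0.009
orange (273, 246, 27, 22) z4: [ 0.5214 -0.017 ] 31.5 27.0 1.557
orange (481, 169, 56, 68) z4: [ 0.5864 -0.2737] 74.8 61.3 0.13
orange (487, 179, 45, 48) z4: [ 0.5881 -0.2743] 51.5 49.4 0.13
blue (34, 326, 60, 51) z4: [0.385  0.2755] 74.4 59.8 0.132
blue (40, 333, 48, 38) z4: [0.387  0.2774] 52.8 50.5 0.131
blue (177, 188, 32, 30) z4: [0.5878 0.0883] 29.4 25.0 -0.897
blue (267, 182, 40, 40) z4: [ 0.5883 -0.0192] 45.1 44.6 -0.04
blue (272, 192, 29, 25) z4: [ 0.5854 -0.0185] 32.5 28.3 1.557
yellow (463, 311, 55, 50) z4: [ 0.4277 -0.2914] 99.2 50.3 0.802
yellow (264, 172, 52, 92) z4: [ 0.5672 -0.0241] 109.2 56.3 0.025
green (260, 164, 59, 100) z4: [ 0.5721 -0.0234] 119.0 63.5 0.018
green (0, 112, 81, 162) z4: [0.5918 0.275 ] 186.3 85.7 0.004
green (12, 219, 43, 31) z4: [0.5482 0.2807] 45.9 35.9 -1.487
```

View pics/w2.png

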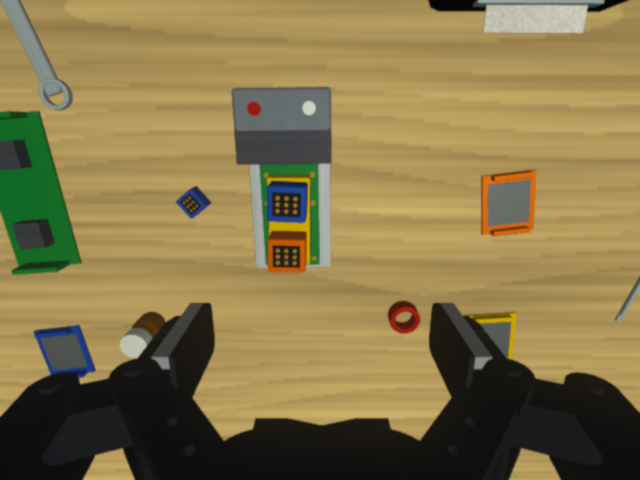

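```bash
cat > meas.py <<'E'
from h import *
im=cv2.imread('pics/w2.png'); a=np.load('pics/w2.npy'); c=cam('wrist',dict(tool_pos=a[:3],tool_rot=a[3:]))
ct=cam('top'); it=cv2.imread('pics/top0.png')
def holes(im,c,k,z,lo,box):
    m=mask(im,k); cs,h=cv2.findContours(m,cv2.RETR_CCOMP,cv2.CHAIN_APPROX_NONE)
    for q,hh in zip(cs,h[0]):
        x,y,w,hg=cv2.boundingRect(q)
        if cv2.contourArea(q)>lo and box[0]<x<box[2] and box[1]<y<box[3]:
            r=rect(c,q,z); print(k,'hole' if hh[3]>=0 else 'outer',(x,y,w,hg),np.round(r[0],4),np.round(r[1:],2))
print('plugs, wrist'); 
for k in('orange','blue'): holes(im,c,k,.092,100,(250,150,340,290))
print('plugs, top')
for k in('orange','blue'): holes(it,ct,k,.092,50,(310,150,350,230))
print('nest'); holes(im,c,'yellow',.062,100,(250,150,340,290))
print('carrier'); holes(im,c,'green',.038,100,(250,150,340,290))
# carrier from top: at z .038
holes(it,ct,'green',.038,100,(310,150,350,230)); holes(it,ct,'yellow',.062,80,(310,150,350,230))
# rack block tops z .02
for nm,I,C,z in(('w',im,c,.02),('t',it,ct,.02)):
    m=mask(I,'dark'); cs,_=cv2.findContours(m,cv2.RETR_EXTERNAL,cv2.CHAIN_APPROX_NONE)
    for q in cs:
        x,y,w,h=cv2.boundingRect(q); r=rect(C,q,z)
        if 0.22<r[0][1]<.33 and .5<r[0][0]<.7 and cv2.contourArea(q)>60: print(nm,'dark',(x,y,w,h),np.round(r[0],4),np.round(r[1:],2))
# rail edges at z .03: grey in wrist
m=mask(im,'grey'); 
cs,_=cv2.findContours(m,cv2.RETR_EXTERNAL,cv2.CHAIN_APPROX_NONE)
for q in cs:
    x,y,w,h=cv2.boundingRect(q)
    if cv2.contourArea(q)>200 and 220<x<340: r=rect(c,q,.006); print('grey',(x,y,w,h),np.round(r[0],4),np.round(r[1:],3))
E
python3 meas.py; python3 - <<'E'
import cv2
im=cv2.imread('pics/w2.png'); cv2.imwrite('pics/w2z.png',cv2.resize(im[80:280,220:345],None,fx=3,fy=3,interpolation=cv2.INTER_CUBIC))
E
```

```text
plugs, wrist
orange outer (267, 232, 39, 41) [ 0.5585 -0.0258] [ 4.063e+01  3.644e+01 -1.000e-02]
orange hole (273, 245, 27, 23) [ 0.5546 -0.0261] [25.   21.34  1.53]
blue outer (267, 182, 40, 40) [ 0.6071 -0.0277] [35.6  35.23 -0.04]
blue hole (272, 192, 29, 26) [ 0.6046 -0.0273] [25.65 22.65  1.53]
plugs, top
orange outer (325, 194, 20, 21) [ 0.5506 -0.0247] [ 3.755e+01  3.493e+01 -1.000e-02]
orange hole (327, 196, 16, 13) [ 0.5544 -0.0248] [27.55 22.56  1.56]
blue outer (326, 168, 19, 21) [ 0.5999 -0.0263] [ 3.823e+01  3.339e+01 -1.000e-02]
blue hole (328, 170, 15, 13) [ 0.6037 -0.0263] [25.95 22.97  1.56]
nest
yellow outer (264, 172, 51, 92) [ 0.5825 -0.029 ] [9.411e+01 4.848e+01 3.000e-02]
carrier
green outer (260, 164, 59, 100) [ 0.5807 -0.0263] [1.0936e+02 5.8310e+01 2.0000e-02]
green outer (319, 167, 31, 58) [ 0.5811 -0.025 ] [1.1576e+02 5.7720e+01 2.0000e-02]
yellow outer (323, 171, 24, 48) [ 0.5766 -0.0264] [9.287e+01 4.344e+01 2.000e-02]
yellow hole (324, 193, 22, 23) [ 0.5576 -0.0256] [ 4.284e+01  4.003e+01 -1.000e-02]
w dark (13, 220, 41, 29) [0.5532 0.2676] [40.45 31.34 -1.49]
w dark (0, 140, 31, 30) [0.6417 0.2705] [33.46 28.71 -1.51]
t dark (177, 207, 17, 16) [0.5492 0.2726] [32.24 31.01 -1.54]
t dark (176, 164, 16, 16) [0.6383 0.279 ] [3.235e+01 3.068e+01 3.000e-02]
grey (232, 88, 99, 180) [ 0.6094 -0.0175] [2.01285e+02 1.02942e+02 1.10000e-02]
```

View pics/w2z.png

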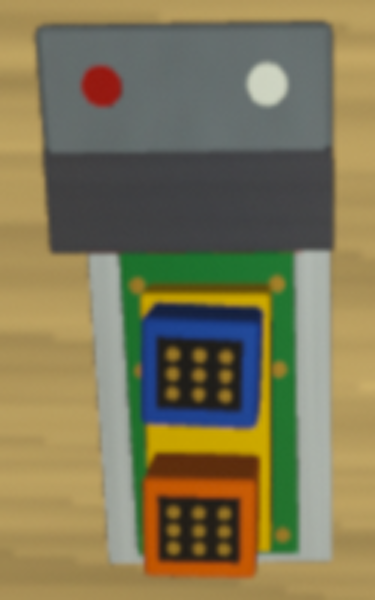

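Spacing between the plugs is 49.5 mm, where 49 is expected. I'll take orange first, at (0.5545, -0.0255).

```bash
python3 go.py 0.5545 -0.0255 0.12 0.0
```

```text
t 1.75 pos [ 0.603  -0.0584  0.2802] w 1.0 F [-1.6  1.4 -0.5]
d [-4.85 -3.27 16.02] r [-0.003 -0.001  0.005]
```

>>> play_rows:
  commands:
    - {"dx": -4.9, "dy": -3.3, "dz": 5, "rx": 0, "ry": 0, "rz": 0, "claw": 0}
    - {"dx": -4.9, "dy": -3.3, "dz": 10, "rx": 0, "ry": 0, "rz": 0, "claw": 0}
    - {"dx": -4.9, "dy": -3.3, "dz": 15, "rx": 0, "ry": 0, "rz": 0, "claw": 0}
    - {"dx": -4.9, "dy": -3.3, "dz": 16, "rx": 0, "ry": 0, "rz": 0.005, "claw": 0}
    - {"dx": -4.9, "dy": -3.3, "dz": 16, "rx": 0, "ry": 0, "rz": 0.005, "claw": 0}

```text
time: 2.25
tool_pos: [0.5492, -0.0257, 0.1138]
tool_rot: [-0.002, 1.0, -0.001, -0.005]
contact_force: [-0.0, 0.5, 0.1]
gripper_width: 1.0
```

```bash
python3 go.py 0.5545 -0.0255 0.066 0.0; python3 look.py w3
```

```text
t 2.25 pos [ 0.5492 -0.0257  0.1138] w 1.0 F [-0.   0.5  0.1]
d [ 0.58 -0.    4.78] r [-0.005  0.011 -0.002]
t 2.25 tcp [ 0.5492 -0.0257  0.1138]
orange (69, 354, 48, 29) z4: [0.4326 0.1591] 36.2 24.1 -1.009
orange (284, 224, 76, 82) z4: [ 0.5223 -0.0255] 63.1 55.2 -0.025
orange (294, 252, 56, 44) z4: [ 0.5159 -0.0253] 40.0 33.8 1.546
blue (121, 150, 62, 53) z4: [0.5885 0.0895] 31.9 28.1 -0.896
blue (128, 160, 36, 37) z4: [0.5866 0.0938] 20.1 17.1 0.698
blue (284, 127, 83, 79) z4: [ 0.594  -0.0274] 53.8 51.0 1.529
blue (294, 142, 62, 53) z4: [ 0.593  -0.0274] 40.4 34.2 1.529
yellow (585, 353, 55, 24) z4: [ 0.4379 -0.2583] 42.9 20.4 -1.426
yellow (284, 203, 78, 57) z4: [ 0.5485 -0.0266] 55.6 39.4 1.53
yellow (273, 115, 96, 65) z4: [ 0.6066 -0.0253] 61.6 40.1 -1.55
green (267, 93, 107, 190) z4: [ 0.5748 -0.026 ] 130.4 68.1 0.018
```

View pics/w3.png

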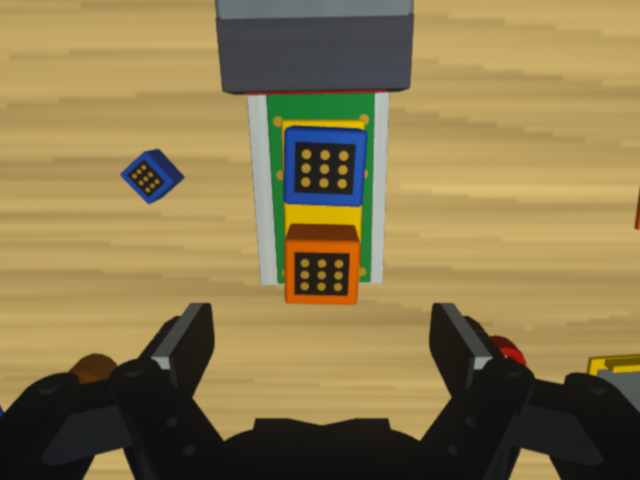

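w3 shows the orange plug at (322,272), centred between the open fingers, with the blue plug behind it at (325,165). Now down to grip.

>>> play_rows:
  commands:
    - {"dx": 0.6, "dy": 0, "dz": 2.5, "rx": 0, "ry": 0.01, "rz": 0, "claw": 0}
    - {"dx": 0.6, "dy": 0, "dz": 4.0, "rx": 0, "ry": 0.01, "rz": 0, "claw": 0}
    - {"dx": 0.6, "dy": 0, "dz": 4.8, "rx": 0, "ry": 0.01, "rz": 0, "claw": 0}
    - {"dx": 0.6, "dy": 0, "dz": 4.8, "rx": 0, "ry": 0.01, "rz": 0, "claw": 0}
    - {"dx": 0.6, "dy": 0, "dz": 4.8, "rx": 0, "ry": 0.01, "rz": 0, "claw": 0}

```text
time: 2.8
tool_pos: [0.5584, -0.0262, 0.0707]
tool_rot: [-0.002, 1.0, -0.001, 0.003]
contact_force: [-1.4, 0.5, -0.2]
gripper_width: 1.001
```

```bash
python3 go.py 0.5545 -0.0255 0.066 0.0
```

```text
t 2.8 pos [ 0.5584 -0.0262  0.0707] w 1.001 F [-1.4  0.5 -0.2]
d [-0.39 -0.07  0.47] r [-0.003 -0.007 -0.002]
```

>>> play_rows:
  commands:
    - {"dx": -0.4, "dy": 0, "dz": 0.4, "rx": 0, "ry": 0, "rz": 0, "claw": 0}
    - {"dx": -0.4, "dy": 0, "dz": 0.4, "rx": 0, "ry": 0, "rz": 0, "claw": 0}
    - {"dx": -0.4, "dy": 0, "dz": 0.4, "rx": 0, "ry": 0, "rz": 0, "claw": 0}

```text
time: 3.1
tool_pos: [0.5544, -0.0261, 0.0671]
tool_rot: [-0.002, 1.0, -0.001, 0.004]
contact_force: [0.1, 0.1, -0.5]
gripper_width: 1.0
```

```bash
python3 go.py 0.5545 -0.0255 0.066 0.0
```

```text
t 3.1 pos [ 0.5544 -0.0261  0.0671] w 1.0 F [ 0.1  0.1 -0.5]
d [ 0.01 -0.06  0.11] r [-0.003 -0.007 -0.002]
```

>>> play_rows:
  commands:
    - {"dx": 0, "dy": 0, "dz": 0, "rx": 0, "ry": 0, "rz": 0, "claw": 1}
    - {"dx": 0, "dy": 0, "dz": 0, "rx": 0, "ry": 0, "rz": 0, "claw": 1}
    - {"dx": 0, "dy": 0, "dz": 0, "rx": 0, "ry": 0, "rz": 0, "claw": 1}
    - {"dx": 0, "dy": 0, "dz": 0, "rx": 0, "ry": 0, "rz": 0, "claw": 1}
    - {"dx": 0, "dy": 0, "dz": 0, "rx": 0, "ry": 0, "rz": 0, "claw": 1}

```text
time: 3.6
tool_pos: [0.5548, -0.0262, 0.0675]
tool_rot: [-0.002, 1.0, -0.001, 0.004]
contact_force: [0.7, 0.0, 2.9]
gripper_width: 0.409
```

>>> play_rows:
  commands:
    - {"dx": 0, "dy": 0, "dz": 0, "rx": 0, "ry": 0, "rz": 0, "claw": 1}
    - {"dx": 0, "dy": 0, "dz": 0, "rx": 0, "ry": 0, "rz": 0, "claw": 1}
    - {"dx": 0, "dy": 0, "dz": 0, "rx": 0, "ry": 0, "rz": 0, "claw": 1}

```text
time: 3.9
tool_pos: [0.5548, -0.0262, 0.0674]
tool_rot: [-0.002, 1.0, -0.001, 0.004]
contact_force: [0.1, 0.1, 1.2]
gripper_width: 0.411
```

>>> play_rows:
  commands:
    - {"dx": 0, "dy": 0, "dz": -1.5, "rx": 0, "ry": 0, "rz": 0, "claw": 1}
    - {"dx": 0, "dy": 0, "dz": -4, "rx": 0, "ry": 0, "rz": 0, "claw": 1}
    - {"dx": 0, "dy": 0, "dz": -7, "rx": 0, "ry": 0, "rz": 0, "claw": 1}
    - {"dx": 0, "dy": 0, "dz": -7, "rx": 0, "ry": 0, "rz": 0, "claw": 1}

```text
time: 4.3
tool_pos: [0.5575, -0.027, 0.1435]
tool_rot: [-0.001, 1.0, -0.001, 0.009]
contact_force: [0.5, -0.8, 0.2]
gripper_width: 0.408
```

```bash
python3 go.py 0.588 -0.274 0.12 0.13
```

```text
t 4.3 pos [ 0.5575 -0.027   0.1435] w 0.408 F [ 0.5 -0.8  0.2]
d [ 3.05 24.7   2.37] r [-0.    -0.018 -0.132]
```

>>> play_rows:
  commands:
    - {"dx": 0.5, "dy": 4, "dz": 0, "rx": 0, "ry": -0.018, "rz": -0.03, "claw": 1}
    - {"dx": 1.2, "dy": 8.5, "dz": 0, "rx": 0, "ry": -0.018, "rz": -0.06, "claw": 1}
    - {"dx": 1.8, "dy": 13, "dz": 0, "rx": 0, "ry": -0.018, "rz": -0.09, "claw": 1}
    - {"dx": 2.4, "dy": 17.5, "dz": 0, "rx": 0, "ry": -0.018, "rz": -0.13, "claw": 1}
    - {"dx": 3.0, "dy": 22, "dz": 0, "rx": 0, "ry": -0.018, "rz": -0.13, "claw": 1}

```text
time: 4.8
tool_pos: [0.5868, -0.2486, 0.1432]
tool_rot: [-0.0, 0.998, 0.064, -0.0]
contact_force: [0.3, -0.2, -0.3]
gripper_width: 0.406
```

```bash
python3 go.py 0.588 -0.274 0.09 0.13
```

```text
t 4.8 pos [ 0.5868 -0.2486  0.1432] w 0.406 F [ 0.3 -0.2 -0.3]
d [-0.2   2.54  5.32] r [-0.001  0.001 -0.001]
```

>>> play_rows:
  commands:
    - {"dx": -0.2, "dy": 2.5, "dz": 1, "rx": 0, "ry": 0, "rz": 0, "claw": 1}
    - {"dx": -0.2, "dy": 2.5, "dz": 3, "rx": 0, "ry": 0, "rz": 0, "claw": 1}
    - {"dx": -0.2, "dy": 2.5, "dz": 5.3, "rx": 0, "ry": 0, "rz": 0, "claw": 1}
    - {"dx": -0.2, "dy": 2.5, "dz": 5.3, "rx": 0, "ry": 0, "rz": 0, "claw": 1}
    - {"dx": -0.2, "dy": 2.5, "dz": 5.3, "rx": 0, "ry": 0, "rz": 0, "claw": 1}

```text
time: 5.3
tool_pos: [0.5874, -0.2732, 0.0895]
tool_rot: [-0.001, 0.998, 0.065, -0.001]
contact_force: [0.3, 0.4, 0.2]
gripper_width: 0.414
```

```bash
python3 go.py 0.588 -0.274 0.01 0.13;  python3 look.py w4
```

```text
t 5.3 pos [ 0.5874 -0.2732  0.0895] w 0.414 F [0.3 0.4 0.2]
d [0.07 0.11 7.95] r [-0.002  0.002 -0.001]
t 5.3 tcp [ 0.5874 -0.2732  0.0895]
orange (545, 252, 95, 114) z4: [ 0.5629 -0.4582] 91.3 19.4 -0.331
orange (271, 188, 102, 188) z4: [ 0.5547 -0.2775] 137.6 69.7 0.126
orange (285, 311, 74, 53) z4: [ 0.5175 -0.2823] 50.8 42.0 -1.441
orange (284, 204, 78, 63) z4: [ 0.5922 -0.2732] 48.9 41.8 -1.441
yellow (264, 413, 77, 12) z4: [ 0.4451 -0.2769] 58.0 8.3 -1.496
```

View pics/w4.png

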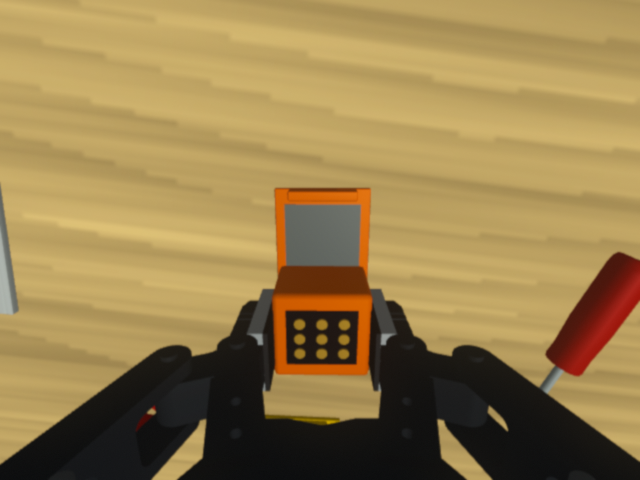

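w4 shows the orange plug held at (322,337), aligned with the orange holder. The holder's far upstand is at (322,195). Lowering it now.

>>> play_rows:
  commands:
    - {"dx": 0, "dy": 0.1, "dz": 3, "rx": 0, "ry": 0, "rz": 0, "claw": 1}
    - {"dx": 0, "dy": 0.1, "dz": 5, "rx": 0, "ry": 0, "rz": 0, "claw": 1}
    - {"dx": 0, "dy": 0.1, "dz": 6.5, "rx": 0, "ry": 0, "rz": 0, "claw": 1}
    - {"dx": 0, "dy": 0.1, "dz": 7.2, "rx": 0, "ry": 0, "rz": 0, "claw": 1}
    - {"dx": 0, "dy": 0.1, "dz": 7.4, "rx": 0, "ry": 0, "rz": 0, "claw": 1}

```text
time: 5.85
tool_pos: [0.5885, -0.2744, 0.0168]
tool_rot: [-0.0, 0.998, 0.065, -0.0]
contact_force: [1.2, 0.5, -0.7]
gripper_width: 0.41
```

```bash
python3 go.py 0.588 -0.274 0.0095 0.13
```

```text
t 5.85 pos [ 0.5885 -0.2744  0.0168] w 0.41 F [ 1.2  0.5 -0.7]
d [-0.04 -0.05  0.73] r [-0.001  0.    -0.   ]
```

>>> play_rows:
  commands:
    - {"dx": 0, "dy": 0, "dz": 0.5, "rx": 0, "ry": 0, "rz": 0, "claw": 1}
    - {"dx": 0, "dy": 0, "dz": 0.7, "rx": 0, "ry": 0, "rz": 0, "claw": 1}
    - {"dx": 0, "dy": 0, "dz": 0.7, "rx": 0, "ry": 0, "rz": 0, "claw": 1}
    - {"dx": 0, "dy": 0, "dz": 0.7, "rx": 0, "ry": 0, "rz": 0, "claw": 1}

```text
time: 6.25
tool_pos: [0.5887, -0.2746, 0.0103]
tool_rot: [-0.0, 0.998, 0.065, 0.0]
contact_force: [0.3, -0.5, -0.4]
gripper_width: 0.41
```

>>> play_rows:
  commands:
    - {"dx": 0, "dy": 0, "dz": 0.12, "rx": 0, "ry": 0, "rz": 0, "claw": 1}
    - {"dx": 0, "dy": 0, "dz": 0.15, "rx": 0, "ry": 0, "rz": 0, "claw": 1}
    - {"dx": 0, "dy": 0, "dz": 0.15, "rx": 0, "ry": 0, "rz": 0, "claw": 1}

```text
time: 6.55
tool_pos: [0.5891, -0.2749, 0.0096]
tool_rot: [0.0, 0.998, 0.065, 0.0]
contact_force: [-0.3, -0.1, 2.8]
gripper_width: 0.407
```

Contact at 2.8 N, so I'll release and rise.

>>> play_rows:
  commands:
    - {"dx": 0, "dy": 0, "dz": 0, "rx": 0, "ry": 0, "rz": 0, "claw": 0}
    - {"dx": 0, "dy": 0, "dz": 0, "rx": 0, "ry": 0, "rz": 0, "claw": 0}
    - {"dx": 0, "dy": 0, "dz": 0, "rx": 0, "ry": 0, "rz": 0, "claw": 0}
    - {"dx": 0, "dy": 0, "dz": 0, "rx": 0, "ry": 0, "rz": 0, "claw": 0}
    - {"dx": 0, "dy": 0, "dz": 0, "rx": 0, "ry": 0, "rz": 0, "claw": 0}

```text
time: 7.05
tool_pos: [0.589, -0.2748, 0.0094]
tool_rot: [0.0, 0.998, 0.065, 0.0]
contact_force: [0.5, -0.1, 0.0]
gripper_width: 0.999
```

>>> play_rows:
  commands:
    - {"dx": 0, "dy": 0, "dz": -3, "rx": 0, "ry": 0, "rz": 0, "claw": 0}
    - {"dx": 0, "dy": 0, "dz": -8, "rx": 0, "ry": 0, "rz": 0, "claw": 0}
    - {"dx": 0, "dy": 0, "dz": -13, "rx": 0, "ry": 0, "rz": 0, "claw": 0}
    - {"dx": 0, "dy": 0, "dz": -14, "rx": 0, "ry": 0, "rz": 0, "claw": 0}
    - {"dx": 0, "dy": 0, "dz": -14, "rx": 0, "ry": 0, "rz": 0, "claw": 0}

```text
time: 7.55
tool_pos: [0.5907, -0.2758, 0.1533]
tool_rot: [0.002, 0.998, 0.065, 0.003]
contact_force: [-0.2, -0.3, 0.6]
gripper_width: 0.996
```

```bash
python3 go.py 0.604 -0.027 0.13 0.0;  python3 look.py w5
```

```text
t 7.55 pos [ 0.5907 -0.2758  0.1533] w 0.996 F [-0.2 -0.3  0.6]
d [  4.52 -24.51   2.24] r [ 0.004 -0.006  0.13 ]
t 7.55 tcp [ 0.5907 -0.2758  0.1533]
orange (498, 230, 82, 101) z4: [ 0.5594 -0.4669] 91.8 34.4 -0.267
orange (279, 179, 77, 88) z4: [ 0.5865 -0.274 ] 73.4 60.5 0.128
orange (302, 217, 35, 29) z4: [ 0.5807 -0.2762] 28.2 23.9 -1.442
orange (287, 191, 61, 61) z4: [ 0.5884 -0.2735] 50.4 48.5 0.129
yellow (260, 366, 74, 60) z4: [ 0.4161 -0.2752] 68.1 64.9 -1.494
green (0, 123, 26, 155) z4: [ 0.5702 -0.031 ] 128.0 20.4 -0.117
```

View pics/w5.png

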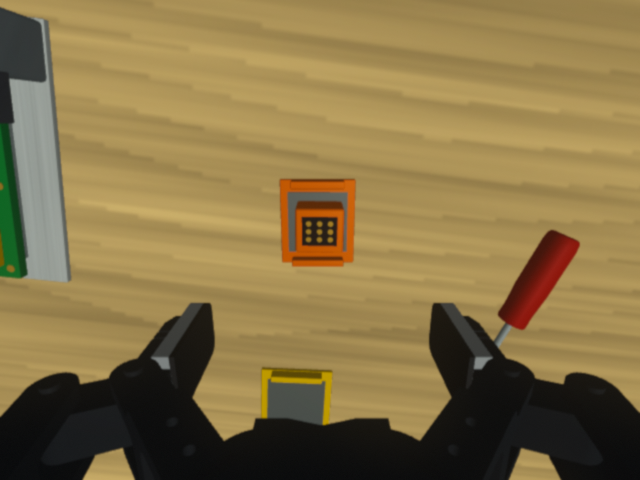

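w5 shows the orange plug at (319,232), seated in the middle of its holder. Blue next.

>>> play_rows:
  commands:
    - {"dx": 1, "dy": -5, "dz": 0, "rx": 0, "ry": 0, "rz": 0.13, "claw": 0}
    - {"dx": 2, "dy": -10, "dz": 0, "rx": 0, "ry": 0, "rz": 0.13, "claw": 0}
    - {"dx": 3, "dy": -15, "dz": 0, "rx": 0, "ry": 0, "rz": 0.13, "claw": 0}
    - {"dx": 4, "dy": -20, "dz": 0, "rx": 0, "ry": 0, "rz": 0.13, "claw": 0}
    - {"dx": 4.5, "dy": -24.5, "dz": 0.5, "rx": 0, "ry": 0, "rz": 0.13, "claw": 0}

```text
time: 8.1
tool_pos: [0.6008, -0.024, 0.142]
tool_rot: [0.0, 1.0, -0.0, -0.001]
contact_force: [1.1, -0.2, -0.6]
gripper_width: 1.002
```

>>> play_rows:
  commands:
    - {"dx": 0, "dy": 0, "dz": 0.2, "rx": 0, "ry": 0, "rz": 0, "claw": 0}
    - {"dx": 0, "dy": 0, "dz": 0.4, "rx": 0, "ry": 0, "rz": 0, "claw": 0}

```text
time: 8.3
tool_pos: [0.5987, -0.0226, 0.1342]
tool_rot: [-0.0, 1.0, 0.001, -0.004]
contact_force: [0.0, 0.2, -1.2]
gripper_width: 1.002
```

```bash
python3 go.py 0.604 -0.0268 0.067 0.0;  python3 look.py w6; python3 - <<'E'
from h import *
im=cv2.imread('pics/w6.png'); a=np.load('pics/w6.npy'); c=cam('wrist',dict(tool_pos=a[:3],tool_rot=a[3:]))
def h(k,z):
    cs,hh=cv2.findContours(mask(im,k),cv2.RETR_CCOMP,cv2.CHAIN_APPROX_NONE)
    for q in cs:
        r=rect(c,q,z)
        if cv2.contourArea(q)>300 and abs(r[0][1]+.027)<.03: print(k,cv2.boundingRect(q),np.round(r[0],4),np.round(r[1:],3))
h('blue',.092);h('yellow',.062);h('green',.038)
E
```

```text
t 8.3 pos [ 0.5987 -0.0226  0.1342] w 1.002 F [ 0.   0.2 -1.2]
d [0.58 0.42 6.71] r [-0.     0.008  0.002]
t 8.3 tcp [ 0.5987 -0.0226  0.1342]
orange (625, 217, 15, 48) z4: [ 0.5839 -0.2635] 40.2 10.6 0.258
orange (600, 194, 40, 93) z4: [ 0.5824 -0.2538] 79.8 30.2 0.258
blue (151, 215, 51, 47) z4: [0.5867 0.0888] 32.9 26.0 -0.894
blue (157, 227, 31, 30) z4: [0.5835 0.0927] 19.9 16.8 0.684
blue (297, 214, 68, 72) z4: [ 0.5768 -0.0296] 57.3 51.4 -0.043
blue (305, 237, 51, 42) z4: [ 0.5707 -0.0293] 38.9 33.3 1.528
yellow (287, 196, 79, 145) z4: [ 0.5575 -0.0267] 123.6 60.1 0.022
green (280, 186, 91, 147) z4: [ 0.566  -0.0266] 123.4 67.1 0.019
blue (297, 214, 68, 72) [ 0.6088 -0.0273] [38.815 34.805 -0.043]
blue (305, 237, 51, 42) [ 0.6047 -0.0271] [26.34  22.524  1.528]
yellow (287, 196, 79, 145) [ 0.5827 -0.0258] [9.7294e+01 4.7288e+01 2.2000e-02]
green (280, 186, 91, 147) [ 0.5797 -0.0261] [1.07966e+02 5.87170e+01 1.90000e-02]
```

View pics/w6.png

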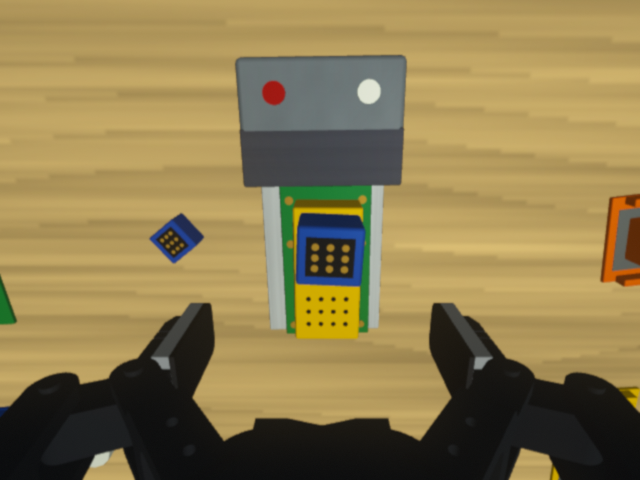

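w6 shows the blue plug at (330,257) on the bare nest. The plug is turned about -0.04 rad, so I'll descend with that yaw.

>>> play_rows:
  commands:
    - {"dx": 0.6, "dy": 0.4, "dz": 2, "rx": 0, "ry": 0.008, "rz": 0.04, "claw": 0}
    - {"dx": 0.6, "dy": 0.4, "dz": 4, "rx": 0, "ry": 0.008, "rz": 0.04, "claw": 0}
    - {"dx": 0.6, "dy": 0.4, "dz": 5.5, "rx": 0, "ry": 0.008, "rz": 0.04, "claw": 0}
    - {"dx": 0.6, "dy": 0.4, "dz": 6.3, "rx": 0, "ry": 0.008, "rz": 0.04, "claw": 0}
    - {"dx": 0.6, "dy": 0.4, "dz": 6.6, "rx": 0, "ry": 0.008, "rz": 0.04, "claw": 0}

```text
time: 8.85
tool_pos: [0.6038, -0.0286, 0.067]
tool_rot: [-0.0, 1.0, -0.021, -0.001]
contact_force: [0.2, -0.6, 0.1]
gripper_width: 1.0
```

>>> play_rows:
  commands:
    - {"dx": 0, "dy": 0, "dz": 0, "rx": 0, "ry": 0, "rz": 0, "claw": 0}
    - {"dx": 0, "dy": 0, "dz": 0, "rx": 0, "ry": 0, "rz": 0, "claw": 0}

```text
time: 9.05
tool_pos: [0.6043, -0.0289, 0.0678]
tool_rot: [0.0, 1.0, -0.021, 0.0]
contact_force: [0.5, -0.2, 0.2]
gripper_width: 1.0
```

```bash
python3 go.py 0.6045 -0.027 0.067 -0.04
```

```text
t 9.05 pos [ 0.6043 -0.0289  0.0678] w 1.0 F [ 0.5 -0.2  0.2]
d [ 0.01 -0.19  0.08] r [ 0.    -0.    -0.001]
```

>>> play_rows:
  commands:
    - {"dx": 0, "dy": -0.2, "dz": 0.05, "rx": 0, "ry": 0, "rz": 0, "claw": 0}
    - {"dx": 0, "dy": -0.2, "dz": 0.05, "rx": 0, "ry": 0, "rz": 0, "claw": 1}
    - {"dx": 0, "dy": -0.2, "dz": 0.05, "rx": 0, "ry": 0, "rz": 0, "claw": 1}
    - {"dx": 0, "dy": -0.2, "dz": 0.05, "rx": 0, "ry": 0, "rz": 0, "claw": 1}
    - {"dx": 0, "dy": -0.2, "dz": 0.05, "rx": 0, "ry": 0, "rz": 0, "claw": 1}

```text
time: 9.55
tool_pos: [0.605, -0.0269, 0.0682]
tool_rot: [0.0, 1.0, -0.021, 0.001]
contact_force: [0.6, 0.7, 0.3]
gripper_width: 0.41
```

>>> play_rows:
  commands:
    - {"dx": 0, "dy": 0, "dz": 0, "rx": 0, "ry": 0, "rz": 0, "claw": 1}
    - {"dx": 0, "dy": 0, "dz": 0, "rx": 0, "ry": 0, "rz": 0, "claw": 1}
    - {"dx": 0, "dy": 0, "dz": 0, "rx": 0, "ry": 0, "rz": 0, "claw": 1}
    - {"dx": 0, "dy": 0, "dz": 0, "rx": 0, "ry": 0, "rz": 0, "claw": 1}

```text
time: 9.95
tool_pos: [0.6048, -0.0269, 0.0678]
tool_rot: [0.0, 1.0, -0.021, 0.0]
contact_force: [0.1, -0.3, -1.3]
gripper_width: 0.408
```

>>> play_rows:
  commands:
    - {"dx": 0, "dy": 0, "dz": -1.5, "rx": 0, "ry": 0, "rz": 0, "claw": 1}
    - {"dx": 0, "dy": 0, "dz": -4, "rx": 0, "ry": 0, "rz": 0, "claw": 1}
    - {"dx": 0, "dy": 0, "dz": -7, "rx": 0, "ry": 0, "rz": 0, "claw": 1}
    - {"dx": 0, "dy": 0, "dz": -9, "rx": 0, "ry": 0, "rz": 0, "claw": 1}

```text
time: 10.35
tool_pos: [0.6057, -0.027, 0.1615]
tool_rot: [0.0, 1.0, -0.021, 0.002]
contact_force: [0.4, -0.0, -1.4]
gripper_width: 0.407
```

```bash
python3 go.py 0.387 0.2774 0.15 0.13
```

```text
t 10.35 pos [ 0.6057 -0.027   0.1615] w 0.407 F [ 0.4 -0.  -1.4]
d [-23.11 -29.52   1.02] r [ 0.001 -0.004 -0.171]
```

>>> play_rows:
  commands:
    - {"dx": -2.5, "dy": -3.2, "dz": 0, "rx": 0, "ry": 0, "rz": -0.04, "claw": 1}
    - {"dx": -5.2, "dy": -6.6, "dz": 0, "rx": 0, "ry": 0, "rz": -0.08, "claw": 1}
    - {"dx": -7.8, "dy": -10, "dz": 0, "rx": 0, "ry": 0, "rz": -0.12, "claw": 1}
    - {"dx": -10.4, "dy": -13.3, "dz": 0, "rx": 0, "ry": 0, "rz": -0.17, "claw": 1}
    - {"dx": -13, "dy": -16.6, "dz": 0, "rx": 0, "ry": 0, "rz": -0.17, "claw": 1}

```text
time: 10.85
tool_pos: [0.4818, 0.1453, 0.162]
tool_rot: [0.0, 0.998, 0.065, 0.003]
contact_force: [1.2, 0.9, -0.7]
gripper_width: 0.412
```

```bash
python3 go.py 0.387 0.2774 0.15 0.13
```

```text
t 10.85 pos [0.4818 0.1453 0.162 ] w 0.412 F [ 1.2  0.9 -0.7]
d [ -7.71 -14.32   1.14] r [ 0.001 -0.006 -0.001]
```

>>> play_rows:
  commands:
    - {"dx": -2.3, "dy": -4.2, "dz": 0.3, "rx": 0, "ry": 0, "rz": 0, "claw": 1}
    - {"dx": -4.6, "dy": -8.4, "dz": 0.6, "rx": 0, "ry": 0, "rz": 0, "claw": 1}
    - {"dx": -6.8, "dy": -12.6, "dz": 1, "rx": 0, "ry": 0, "rz": 0, "claw": 1}
    - {"dx": -7.7, "dy": -14.3, "dz": 2, "rx": 0, "ry": 0, "rz": 0, "claw": 1}
    - {"dx": -7.7, "dy": -14.3, "dz": 3, "rx": 0, "ry": 0, "rz": 0, "claw": 1}

```text
time: 11.35
tool_pos: [0.3862, 0.2792, 0.1325]
tool_rot: [-0.0, 0.998, 0.067, 0.004]
contact_force: [0.1, -0.1, 0.2]
gripper_width: 0.403
```

>>> play_rows:
  commands:
    - {"dx": 0, "dy": 0, "dz": 1, "rx": 0, "ry": 0, "rz": 0, "claw": 1}
    - {"dx": 0, "dy": 0, "dz": 3, "rx": 0, "ry": 0, "rz": 0, "claw": 1}
    - {"dx": 0, "dy": 0, "dz": 4, "rx": 0, "ry": 0, "rz": 0, "claw": 1}

```text
time: 11.65
tool_pos: [0.3865, 0.278, 0.0909]
tool_rot: [0.0, 0.998, 0.066, 0.003]
contact_force: [-0.3, -0.7, -1.4]
gripper_width: 0.411
```

```bash
python3 go.py 0.387 0.2774 0.01 0.13; python3 look.py w7
```

```text
t 11.65 pos [0.3865 0.278  0.0909] w 0.411 F [-0.3 -0.7 -1.4]
d [-0.    0.06  8.09] r [ 0.001 -0.006  0.002]
t 11.65 tcp [0.3865 0.278  0.0909]
orange (496, 177, 63, 59) z4: [0.43   0.1559] 35.7 32.5 -0.216
blue (272, 190, 100, 184) z4: [0.3544 0.2732] 134.7 68.9 0.13
blue (285, 311, 74, 53) z4: [0.3169 0.2684] 50.6 41.9 -1.44
blue (283, 204, 78, 64) z4: [0.3912 0.2781] 49.4 42.7 -1.44
green (295, 0, 140, 43) z4: [0.517  0.2715] 75.9 20.5 -1.438
```

View pics/w7.png

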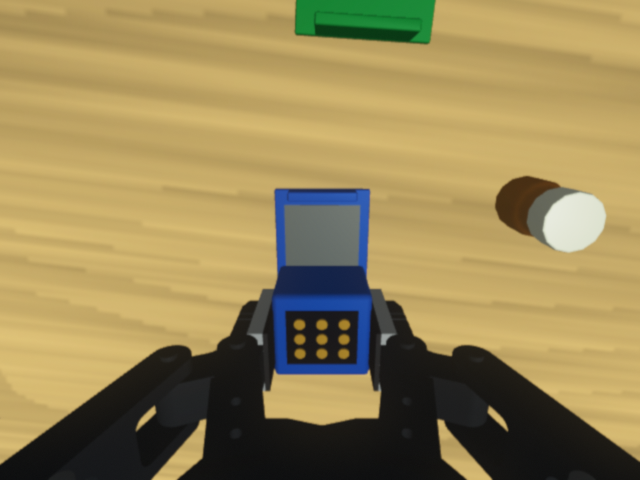

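w7 shows the blue plug held at (322,335), aligned with its holder. The jar at (550,213), roughly (0.43, 0.16), is well clear. Lowering.

>>> play_rows:
  commands:
    - {"dx": 0, "dy": 0.05, "dz": 3, "rx": 0, "ry": -0.005, "rz": 0, "claw": 1}
    - {"dx": 0, "dy": 0.05, "dz": 5, "rx": 0, "ry": -0.005, "rz": 0, "claw": 1}
    - {"dx": 0, "dy": 0.05, "dz": 6.7, "rx": 0, "ry": -0.005, "rz": 0, "claw": 1}
    - {"dx": 0, "dy": 0.05, "dz": 7.6, "rx": 0, "ry": -0.005, "rz": 0, "claw": 1}
    - {"dx": 0, "dy": 0.05, "dz": 7.8, "rx": 0, "ry": -0.005, "rz": 0, "claw": 1}

```text
time: 12.2
tool_pos: [0.3858, 0.2762, 0.0107]
tool_rot: [0.001, 0.998, 0.065, -0.001]
contact_force: [-0.4, 0.4, -0.2]
gripper_width: 0.409
```

```bash
python3 go.py 0.387 0.2774 0.0095 0.13
```

```text
t 12.2 pos [0.3858 0.2762 0.0107] w 0.409 F [-0.4  0.4 -0.2]
d [ 0.14 -0.1   0.12] r [0.003 0.003 0.001]
```

>>> play_rows:
  commands:
    - {"dx": 0.1, "dy": -0.1, "dz": 0.05, "rx": 0, "ry": 0, "rz": 0, "claw": 1}
    - {"dx": 0.1, "dy": -0.1, "dz": 0.15, "rx": 0, "ry": 0, "rz": 0, "claw": 1}
    - {"dx": 0.1, "dy": -0.1, "dz": 0.15, "rx": 0, "ry": 0, "rz": 0, "claw": 1}

```text
time: 12.5
tool_pos: [0.3874, 0.2776, 0.01]
tool_rot: [0.001, 0.998, 0.065, -0.001]
contact_force: [0.4, 0.3, -1.6]
gripper_width: 0.412
```

>>> play_rows:
  commands:
    - {"dx": 0, "dy": 0, "dz": 0.1, "rx": 0, "ry": 0, "rz": 0, "claw": 1}
    - {"dx": 0, "dy": 0, "dz": 0.1, "rx": 0, "ry": 0, "rz": 0, "claw": 1}

```text
time: 12.7
tool_pos: [0.3878, 0.2779, 0.0097]
tool_rot: [0.001, 0.998, 0.065, -0.0]
contact_force: [-1.0, -0.2, 2.2]
gripper_width: 0.408
```

Contact. Release and rise.

>>> play_rows:
  commands:
    - {"dx": 0, "dy": 0, "dz": 0, "rx": 0, "ry": 0, "rz": 0, "claw": 0}
    - {"dx": 0, "dy": 0, "dz": 0, "rx": 0, "ry": 0, "rz": 0, "claw": 0}
    - {"dx": 0, "dy": 0, "dz": 0, "rx": 0, "ry": 0, "rz": 0, "claw": 0}
    - {"dx": 0, "dy": 0, "dz": 0, "rx": 0, "ry": 0, "rz": 0, "claw": 0}
    - {"dx": 0, "dy": 0, "dz": 0, "rx": 0, "ry": 0, "rz": 0, "claw": 0}

```text
time: 13.2
tool_pos: [0.3877, 0.2779, 0.0097]
tool_rot: [0.001, 0.998, 0.065, -0.0]
contact_force: [0.1, -0.4, 0.6]
gripper_width: 0.998
```

>>> play_rows:
  commands:
    - {"dx": 0, "dy": 0, "dz": -3, "rx": 0, "ry": 0, "rz": 0, "claw": 0}
    - {"dx": 0, "dy": 0, "dz": -8, "rx": 0, "ry": 0, "rz": 0, "claw": 0}
    - {"dx": 0, "dy": 0, "dz": -13, "rx": 0, "ry": 0, "rz": 0, "claw": 0}
    - {"dx": 0, "dy": 0, "dz": -14, "rx": 0, "ry": 0, "rz": 0, "claw": 0}
    - {"dx": 0, "dy": 0, "dz": -14, "rx": 0, "ry": 0, "rz": 0, "claw": 0}

```text
time: 13.7
tool_pos: [0.3895, 0.2791, 0.1527]
tool_rot: [-0.0, 0.998, 0.065, 0.003]
contact_force: [-0.3, -0.9, -0.7]
gripper_width: 1.001
```

```bash
python3 go.py 0.54 0.18 0.25 0.0; python3 look.py w8
```

```text
t 13.7 pos [0.3895 0.2791 0.1527] w 1.001 F [-0.3 -0.9 -0.7]
d [13.68 11.78 -9.66] r [-0.    -0.005  0.131]
t 13.7 tcp [0.3895 0.2791 0.1527]
orange (463, 170, 44, 45) z4: [0.4309 0.1578] 34.6 27.2 -0.267
blue (286, 180, 74, 86) z4: [0.3858 0.2773] 71.6 58.6 0.131
blue (305, 217, 36, 30) z4: [0.3793 0.2765] 29.0 24.8 -1.44
blue (292, 191, 62, 62) z4: [0.3872 0.2775] 51.2 49.7 0.131
green (302, 0, 112, 65) z4: [0.5291 0.2724] 75.0 40.9 -1.501
```

View pics/w8.png

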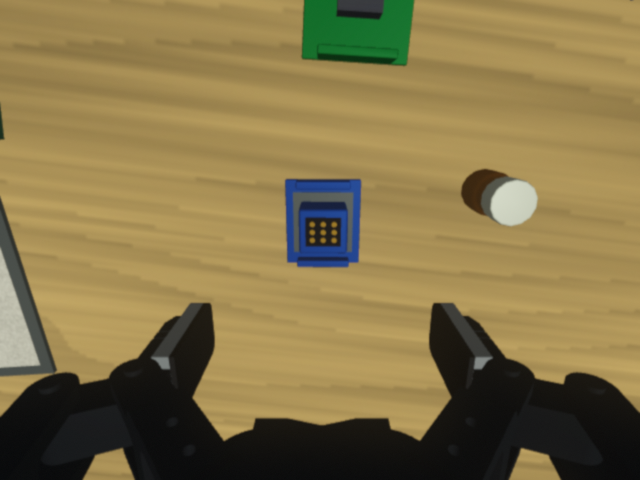

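w8 shows the blue plug seated at (323,231), centred in its holder. Now I'll look at the rack and fixture from between them.

>>> play_rows:
  commands:
    - {"dx": 4, "dy": 3, "dz": -3, "rx": 0, "ry": 0, "rz": 0.06, "claw": 0}
    - {"dx": 8, "dy": 5, "dz": -6, "rx": 0, "ry": 0, "rz": 0.13, "claw": 0}
    - {"dx": 12, "dy": 7, "dz": -9, "rx": 0, "ry": 0, "rz": 0.13, "claw": 0}
    - {"dx": 17, "dy": 9, "dz": -10, "rx": 0, "ry": 0, "rz": 0.13, "claw": 0}
    - {"dx": 20, "dy": 11, "dz": -10, "rx": 0, "ry": 0, "rz": 0.13, "claw": 0}

```text
time: 14.25
tool_pos: [0.5972, 0.1971, 0.2488]
tool_rot: [0.001, 1.0, 0.001, -0.0]
contact_force: [-0.4, 0.2, -0.1]
gripper_width: 1.004
```

>>> play_rows:
  commands:
    - {"dx": 0, "dy": 0, "dz": 0, "rx": 0, "ry": 0, "rz": 0, "claw": 0}
    - {"dx": 0, "dy": 0, "dz": 0, "rx": 0, "ry": 0, "rz": 0, "claw": 0}

```text
time: 14.45
tool_pos: [0.5967, 0.1962, 0.2445]
tool_rot: [0.001, 1.0, -0.0, -0.004]
contact_force: [-0.8, 0.3, -0.7]
gripper_width: 0.998
```

```bash
python3 look.py w9; python3 - <<'E'
from h import *
im=cv2.imread('pics/w9.png'); a=np.load('pics/w9.npy'); c=cam('wrist',dict(tool_pos=a[:3],tool_rot=a[3:]))
for k,z in(('yellow',.062),('green',.038),('green',.004),('dark',.02)):
    cs,hh=cv2.findContours(mask(im,k),cv2.RETR_CCOMP,cv2.CHAIN_APPROX_NONE)
    for q in cs:
        r=rect(c,q,z)
        if cv2.contourArea(q)>300: print(k,z,cv2.boundingRect(q),np.round(r[0],4),np.round(r[1:],3))
E
```

```text
t 14.45 tcp [0.5967 0.1962 0.2445]
orange (342, 322, 29, 26) z4: [0.4295 0.1548] 33.4 32.8 -1.484
orange (608, 308, 32, 37) z4: [ 0.4375 -0.1609] 52.2 35.3 0.256
blue (225, 337, 58, 58) z4: [0.3842 0.2764] 77.0 58.4 0.131
blue (237, 372, 25, 19) z4: [0.3633 0.2844] 29.3 24.9 -1.427
blue (231, 345, 47, 37) z4: [0.3865 0.2773] 52.0 49.9 0.13
blue (413, 188, 33, 32) z4: [0.5874 0.082 ] 29.7 24.3 0.675
yellow (523, 170, 77, 102) z4: [ 0.5658 -0.056 ] 112.4 72.8 0.009
green (0, 223, 27, 148) z4: [0.4699 0.5483] 193.2 29.0 -0.257
green (510, 161, 81, 110) z4: [ 0.5714 -0.0465] 119.9 67.6 0.022
green (194, 104, 94, 179) z4: [0.5917 0.2763] 186.0 74.9 0.07
green (229, 222, 36, 34) z4: [0.548  0.2759] 37.2 36.2 0.071
green (216, 135, 38, 35) z4: [0.64   0.2825] 35.9 33.4 -1.502
yellow 0.062 (523, 170, 77, 102) [ 0.5824 -0.0208] [9.5221e+01 5.5650e+01 2.0000e-03]
green 0.038 (0, 242, 24, 129) [0.479 0.521] [156.625  23.368  -0.257]
green 0.038 (510, 161, 81, 110) [ 0.5805 -0.0249] [1.09206e+02 6.16220e+01 2.20000e-02]
green 0.038 (194, 104, 94, 179) [0.599  0.2692] [1.69483e+02 6.82610e+01 7.00000e-02]
green 0.038 (229, 222, 36, 35) [0.5592 0.2689] [33.923 32.957  0.073]
green 0.038 (216, 135, 39, 36) [0.643  0.2748] [32.676 30.558 -1.5  ]
green 0.004 (0, 242, 24, 129) [0.46   0.5527] [171.897  25.647  -0.257]
green 0.004 (510, 161, 81, 110) [ 0.5714 -0.0465] [1.19855e+02 6.76300e+01 2.20000e-02]
green 0.004 (194, 104, 94, 179) [0.5917 0.2763] [1.86008e+02 7.49170e+01 7.00000e-02]
green 0.004 (229, 222, 36, 35) [0.548  0.2759] [37.231 36.17   0.073]
green 0.004 (216, 135, 39, 36) [0.64   0.2825] [35.862 33.538 -1.5  ]
dark 0.02 (0, 304, 640, 176) [0.35   0.1956] [838.095 256.361   1.567]
dark 0.02 (231, 224, 33, 31) [0.5533 0.2726] [32.376 31.558  0.072]
dark 0.02 (217, 136, 36, 33) [0.6415 0.2789] [31.658 29.309 -1.502]
dark 0.02 (501, 77, 138, 85) [ 0.6714 -0.0391] [130.915  75.821  -1.554]
```

View pics/w9.png

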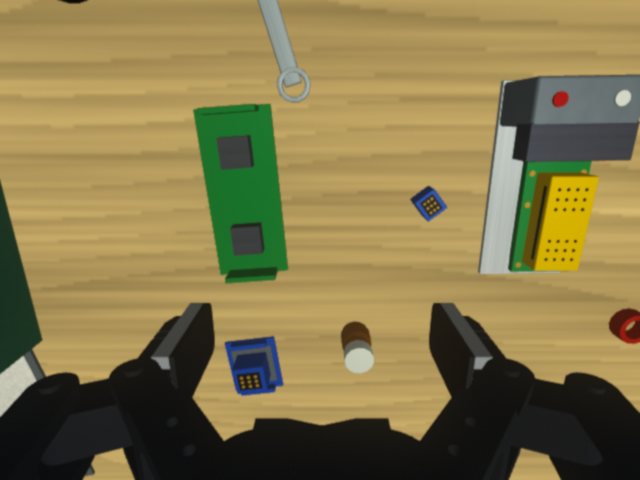

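w9 shows the rack's support blocks at (247,239) and (235,152), putting its centre at about (0.597, 0.276) with yaw 0.07. The nest is at (560,222). I'll go above the nest.

```bash
python3 go.py 0.58 -0.026 0.15 0.01
```

```text
t 14.5 pos [0.5959 0.1968 0.2451] w 1.0 F [ 0.2  0.1 -0.8]
d [-1.56 22.26  9.57] r [ 0.002  0.007 -0.009]
```

>>> play_rows:
  commands:
    - {"dx": -0.3, "dy": 4.5, "dz": 1, "rx": 0, "ry": 0.007, "rz": -0.01, "claw": 0}
    - {"dx": -0.6, "dy": 9, "dz": 3, "rx": 0, "ry": 0.007, "rz": -0.01, "claw": 0}
    - {"dx": -1, "dy": 13.5, "dz": 5, "rx": 0, "ry": 0.007, "rz": -0.01, "claw": 0}
    - {"dx": -1.3, "dy": 18, "dz": 7, "rx": 0, "ry": 0.007, "rz": -0.01, "claw": 0}
    - {"dx": -1.6, "dy": 22.3, "dz": 9, "rx": 0, "ry": 0.007, "rz": -0.01, "claw": 0}

```text
time: 15.0
tool_pos: [0.5774, -0.0266, 0.1538]
tool_rot: [0.001, 1.0, 0.006, -0.0]
contact_force: [1.7, 0.1, -0.0]
gripper_width: 0.997
```

>>> play_rows:
  commands:
    - {"dx": 0, "dy": 0, "dz": 0, "rx": 0, "ry": 0, "rz": 0, "claw": 0}
    - {"dx": 0, "dy": 0, "dz": 0, "rx": 0, "ry": 0, "rz": 0, "claw": 0}
    - {"dx": 0, "dy": 0, "dz": 0, "rx": 0, "ry": 0, "rz": 0, "claw": 0}

```text
time: 15.3
tool_pos: [0.5771, -0.025, 0.1541]
tool_rot: [0.001, 1.0, 0.007, -0.0]
contact_force: [0.4, 1.1, -0.5]
gripper_width: 0.999
```

```bash
python3 go.py 0.579 -0.026 0.042 0.01; python3 look.py w10; python3 - <<'E'
from h import *
im=cv2.imread('pics/w10.png'); a=np.load('pics/w10.npy'); c=cam('wrist',dict(tool_pos=a[:3],tool_rot=a[3:]))
for k,z in(('yellow',.062),('green',.038)):
    cs,hh=cv2.findContours(mask(im,k),cv2.RETR_CCOMP,cv2.CHAIN_APPROX_NONE)
    for q in cs:
        r=rect(c,q,z)
        if cv2.contourArea(q)>300: print(k,z,cv2.boundingRect(q),np.round(r[0],4),np.round(r[1:],3))
E
```

```text
t 15.3 pos [ 0.5771 -0.025   0.1541] w 0.999 F [ 0.4  1.1 -0.5]
d [ 0.19  0.09 11.21] r [0.001 0.001 0.005]
t 15.3 tcp [ 0.5771 -0.025   0.1541]
orange (585, 165, 55, 92) z4: [ 0.585  -0.2649] 75.6 45.9 0.132
blue (155, 182, 49, 44) z4: [0.5879 0.0888] 31.2 26.1 -0.904
blue (160, 191, 31, 30) z4: [0.5853 0.0923] 19.7 17.3 0.668
yellow (545, 356, 79, 33) z4: [ 0.4317 -0.273 ] 71.8 35.4 -1.558
yellow (284, 160, 77, 139) z4: [ 0.5641 -0.0264] 118.4 59.7 0.022
green (0, 218, 22, 73) z4: [0.5391 0.2347] 66.3 17.5 -0.238
green (279, 147, 87, 148) z4: [ 0.5712 -0.0264] 124.7 66.4 0.018
yellow 0.062 (545, 356, 79, 33) [ 0.4756 -0.2237] [57.582 28.403 -1.558]
yellow 0.062 (285, 160, 76, 139) [ 0.5818 -0.0259] [9.4972e+01 4.7857e+01 2.2000e-02]
green 0.038 (0, 218, 22, 73) [0.5524 0.2047] [58.573 15.439 -0.238]
green 0.038 (279, 147, 87, 148) [ 0.5807 -0.0261] [1.10179e+02 5.86700e+01 1.80000e-02]
```

View pics/w10.png

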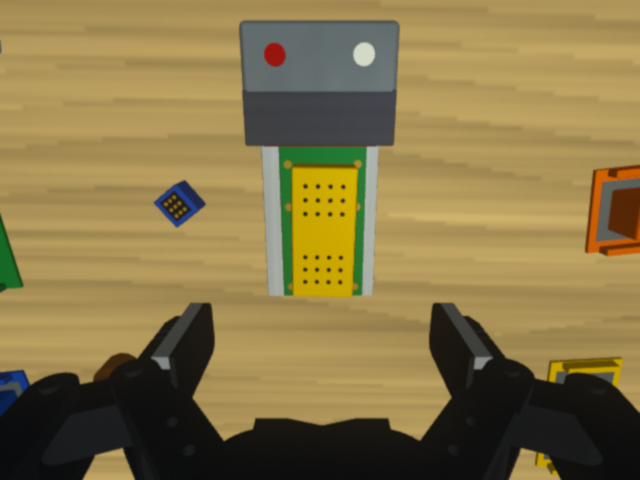

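```bash
python3 - <<'E'
from h import *
a=np.load('pics/w10.npy'); c=cam('wrist',dict(tool_pos=a[:3],tool_rot=a[3:]))
P=cast(c,[(322.5,297),(324.5,167)],.062); print(P, P.mean(0), np.linalg.norm(P[0]-P[1]))
E
```

```text
[[ 0.53525032 -0.02681319  0.062     ]
 [ 0.62513907 -0.02665102  0.062     ]] [ 0.58019469 -0.0267321   0.062     ] 0.0898889023050491
```

The nest measures 89.9 mm long (90 expected), centred at (0.580, -0.0267). Descending.

>>> play_rows:
  commands:
    - {"dx": 0.3, "dy": 0.17, "dz": 4, "rx": 0, "ry": 0, "rz": 0, "claw": 0}
    - {"dx": 0.3, "dy": 0.17, "dz": 7, "rx": 0, "ry": 0, "rz": 0, "claw": 0}
    - {"dx": 0.3, "dy": 0.17, "dz": 9, "rx": 0, "ry": 0, "rz": 0, "claw": 0}
    - {"dx": 0.3, "dy": 0.17, "dz": 10.5, "rx": 0, "ry": 0, "rz": 0, "claw": 0}
    - {"dx": 0.3, "dy": 0.17, "dz": 11, "rx": 0, "ry": 0, "rz": 0, "claw": 0}

```text
time: 15.85
tool_pos: [0.5801, -0.0255, 0.0434]
tool_rot: [0.001, 1.0, 0.008, -0.001]
contact_force: [0.0, 0.3, -0.1]
gripper_width: 1.003
```

>>> play_rows:
  commands:
    - {"dx": 0, "dy": 0, "dz": 0, "rx": 0, "ry": 0, "rz": 0, "claw": 0}
    - {"dx": 0, "dy": 0, "dz": 0, "rx": 0, "ry": 0, "rz": 0, "claw": 0}

```text
time: 16.05
tool_pos: [0.581, -0.0252, 0.0446]
tool_rot: [0.001, 1.0, 0.009, 0.0]
contact_force: [-0.5, -0.0, -0.3]
gripper_width: 1.002
```

```bash
python3 go.py 0.58 -0.0267 0.043 0.02
```

```text
t 16.05 pos [ 0.581  -0.0252  0.0446] w 1.002 F [-0.5 -0.  -0.3]
d [-0.1   0.15  0.16] r [ 0.001 -0.    -0.003]
```

>>> play_rows:
  commands:
    - {"dx": -0.1, "dy": 0.15, "dz": 0.1, "rx": 0, "ry": 0, "rz": 0, "claw": 0}
    - {"dx": -0.1, "dy": 0.15, "dz": 0.1, "rx": 0, "ry": 0, "rz": 0, "claw": 1}
    - {"dx": -0.1, "dy": 0.15, "dz": 0.1, "rx": 0, "ry": 0, "rz": 0, "claw": 1}
    - {"dx": -0.1, "dy": 0.15, "dz": 0.1, "rx": 0, "ry": 0, "rz": 0, "claw": 1}
    - {"dx": -0.1, "dy": 0.15, "dz": 0.1, "rx": 0, "ry": 0, "rz": 0, "claw": 1}

```text
time: 16.55
tool_pos: [0.5806, -0.0269, 0.0443]
tool_rot: [0.001, 1.0, 0.009, 0.001]
contact_force: [0.2, -0.5, 2.0]
gripper_width: 0.475
```

>>> play_rows:
  commands:
    - {"dx": 0, "dy": 0, "dz": 0, "rx": 0, "ry": 0, "rz": 0, "claw": 1}
    - {"dx": 0, "dy": 0, "dz": 0, "rx": 0, "ry": 0, "rz": 0, "claw": 1}
    - {"dx": 0, "dy": 0, "dz": 0, "rx": 0, "ry": 0, "rz": 0, "claw": 1}
    - {"dx": 0, "dy": 0, "dz": 0, "rx": 0, "ry": 0, "rz": 0, "claw": 1}

```text
time: 16.95
tool_pos: [0.5807, -0.0269, 0.0444]
tool_rot: [0.001, 1.0, 0.009, 0.001]
contact_force: [0.3, -0.1, 1.3]
gripper_width: 0.476
```

>>> play_rows:
  commands:
    - {"dx": 0, "dy": 0, "dz": -1.5, "rx": 0, "ry": 0, "rz": 0, "claw": 1}
    - {"dx": 0, "dy": 0, "dz": -4, "rx": 0, "ry": 0, "rz": 0, "claw": 1}
    - {"dx": 0, "dy": 0, "dz": -7, "rx": 0, "ry": 0, "rz": 0, "claw": 1}
    - {"dx": 0, "dy": 0, "dz": -8.5, "rx": 0, "ry": 0, "rz": 0, "claw": 1}

```text
time: 17.35
tool_pos: [0.5818, -0.027, 0.1328]
tool_rot: [0.001, 1.0, 0.009, 0.003]
contact_force: [0.5, 0.6, -1.3]
gripper_width: 0.474
```

```bash
python3 go.py 0.3815 -0.277 0.1 0.076
```

```text
t 17.35 pos [ 0.5818 -0.027   0.1328] w 0.474 F [ 0.5  0.6 -1.3]
d [-20.48  24.64   3.22] r [ 0.003 -0.006 -0.059]
```

>>> play_rows:
  commands:
    - {"dx": -2.5, "dy": 3, "dz": 0, "rx": 0, "ry": -0.006, "rz": -0.02, "claw": 1}
    - {"dx": -5.2, "dy": 6.2, "dz": 0, "rx": 0, "ry": -0.006, "rz": -0.04, "claw": 1}
    - {"dx": -8, "dy": 9.6, "dz": 0, "rx": 0, "ry": -0.006, "rz": -0.06, "claw": 1}
    - {"dx": -11, "dy": 13.2, "dz": 0, "rx": 0, "ry": -0.006, "rz": -0.06, "claw": 1}
    - {"dx": -14, "dy": 16.8, "dz": 0, "rx": 0, "ry": -0.006, "rz": -0.06, "claw": 1}

```text
time: 17.85
tool_pos: [0.4432, -0.1982, 0.1323]
tool_rot: [0.001, 0.999, 0.039, -0.0]
contact_force: [0.2, -0.4, -0.7]
gripper_width: 0.472
```

```bash
python3 go.py 0.3815 -0.277 0.1 0.076
```

```text
t 17.85 pos [ 0.4432 -0.1982  0.1323] w 0.472 F [ 0.2 -0.4 -0.7]
d [-6.76  7.37  3.26] r [0.003 0.    0.002]
```

>>> play_rows:
  commands:
    - {"dx": -3, "dy": 3.2, "dz": 0.5, "rx": 0, "ry": 0, "rz": 0, "claw": 1}
    - {"dx": -5.5, "dy": 6, "dz": 1, "rx": 0, "ry": 0, "rz": 0, "claw": 1}
    - {"dx": -6.8, "dy": 7.4, "dz": 2.2, "rx": 0, "ry": 0, "rz": 0, "claw": 1}
    - {"dx": -6.8, "dy": 7.4, "dz": 3.2, "rx": 0, "ry": 0, "rz": 0, "claw": 1}
    - {"dx": -6.8, "dy": 7.4, "dz": 3.2, "rx": 0, "ry": 0, "rz": 0, "claw": 1}

```text
time: 18.35
tool_pos: [0.38, -0.2762, 0.0986]
tool_rot: [-0.0, 0.999, 0.039, -0.001]
contact_force: [0.6, 0.6, -2.1]
gripper_width: 0.47
```

```bash
python3 go.py 0.3815 -0.277 0.0105 0.076; python3 look.py w11
```

```text
t 18.35 pos [ 0.38   -0.2762  0.0986] w 0.47 F [ 0.6  0.6 -2.1]
d [0.16 0.1  8.81] r [-0.001  0.003  0.001]
t 18.35 tcp [ 0.38   -0.2762  0.0986]
orange (121, 106, 35, 42) z4: [ 0.4425 -0.1597] 25.2 19.1 -0.276
orange (126, 107, 29, 39) z4: [ 0.4436 -0.1602] 19.7 18.7 0.799
orange (100, 91, 77, 69) z4: [ 0.4436 -0.1589] 46.2 39.9 -1.343
orange (101, 92, 74, 67) z4: [ 0.4436 -0.1585] 44.8 38.7 -1.494
yellow (262, 137, 122, 289) z4: [ 0.335  -0.2805] 222.1 90.4 0.077
yellow (280, 155, 88, 48) z4: [ 0.42   -0.2745] 55.0 30.0 -1.494
```

View pics/w11.png

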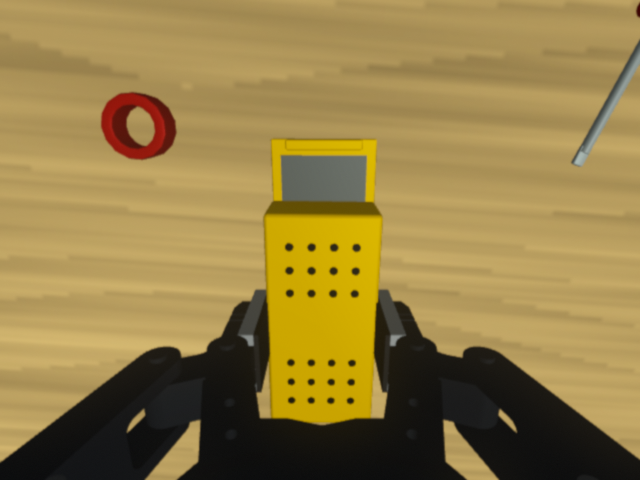

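w11 shows the nest held at (322,310), in line with the yellow holder. The holder's far upstand is at (324,145). Lowering.

>>> play_rows:
  commands:
    - {"dx": 0.15, "dy": 0.1, "dz": 3, "rx": 0, "ry": 0.003, "rz": 0, "claw": 1}
    - {"dx": 0.15, "dy": 0.1, "dz": 5, "rx": 0, "ry": 0.003, "rz": 0, "claw": 1}
    - {"dx": 0.15, "dy": 0.1, "dz": 7, "rx": 0, "ry": 0.003, "rz": 0, "claw": 1}
    - {"dx": 0.15, "dy": 0.1, "dz": 8, "rx": 0, "ry": 0.003, "rz": 0, "claw": 1}
    - {"dx": 0.15, "dy": 0.1, "dz": 8.3, "rx": 0, "ry": 0.003, "rz": 0, "claw": 1}

```text
time: 18.9
tool_pos: [0.3824, -0.276, 0.0157]
tool_rot: [-0.001, 0.999, 0.04, 0.0]
contact_force: [-0.5, 0.2, -1.8]
gripper_width: 0.472
```

```bash
python3 go.py 0.3815 -0.277 0.0105 0.076
```

```text
t 18.9 pos [ 0.3824 -0.276   0.0157] w 0.472 F [-0.5  0.2 -1.8]
d [-0.1   0.1   0.52] r [-0.001 -0.     0.004]
```

>>> play_rows:
  commands:
    - {"dx": -0.1, "dy": 0.1, "dz": 0.3, "rx": 0, "ry": 0, "rz": 0, "claw": 1}
    - {"dx": -0.1, "dy": 0.1, "dz": 0.5, "rx": 0, "ry": 0, "rz": 0, "claw": 1}
    - {"dx": -0.1, "dy": 0.1, "dz": 0.55, "rx": 0, "ry": 0, "rz": 0, "claw": 1}
    - {"dx": -0.1, "dy": 0.1, "dz": 0.55, "rx": 0, "ry": 0, "rz": 0, "claw": 1}

```text
time: 19.3
tool_pos: [0.3818, -0.2774, 0.0108]
tool_rot: [-0.0, 0.999, 0.04, 0.0]
contact_force: [0.3, -0.1, -2.2]
gripper_width: 0.477
```

>>> play_rows:
  commands:
    - {"dx": 0, "dy": 0, "dz": 0.12, "rx": 0, "ry": 0, "rz": 0, "claw": 1}
    - {"dx": 0, "dy": 0, "dz": 0.15, "rx": 0, "ry": 0, "rz": 0, "claw": 1}
    - {"dx": 0, "dy": 0, "dz": 0.15, "rx": 0, "ry": 0, "rz": 0, "claw": 1}

```text
time: 19.6
tool_pos: [0.3821, -0.2777, 0.0103]
tool_rot: [-0.0, 0.999, 0.04, 0.0]
contact_force: [-2.9, 2.7, 5.6]
gripper_width: 0.475
```

Seated on the floor at 5.6 N. Release and rise.

>>> play_rows:
  commands:
    - {"dx": 0, "dy": 0, "dz": 0, "rx": 0, "ry": 0, "rz": 0, "claw": 0}
    - {"dx": 0, "dy": 0, "dz": 0, "rx": 0, "ry": 0, "rz": 0, "claw": 0}
    - {"dx": 0, "dy": 0, "dz": 0, "rx": 0, "ry": 0, "rz": 0, "claw": 0}
    - {"dx": 0, "dy": 0, "dz": 0, "rx": 0, "ry": 0, "rz": 0, "claw": 0}
    - {"dx": 0, "dy": 0, "dz": 0, "rx": 0, "ry": 0, "rz": 0, "claw": 0}

```text
time: 20.1
tool_pos: [0.382, -0.2777, 0.0103]
tool_rot: [-0.0, 0.999, 0.04, 0.0]
contact_force: [0.1, 0.2, 0.1]
gripper_width: 1.002
```

>>> play_rows:
  commands:
    - {"dx": 0, "dy": 0, "dz": -3, "rx": 0, "ry": 0, "rz": 0, "claw": 0}
    - {"dx": 0, "dy": 0, "dz": -8, "rx": 0, "ry": 0, "rz": 0, "claw": 0}
    - {"dx": 0, "dy": 0, "dz": -13, "rx": 0, "ry": 0, "rz": 0, "claw": 0}
    - {"dx": 0, "dy": 0, "dz": -15, "rx": 0, "ry": 0, "rz": 0, "claw": 0}
    - {"dx": 0, "dy": 0, "dz": -15, "rx": 0, "ry": 0, "rz": 0, "claw": 0}

```text
time: 20.6
tool_pos: [0.3839, -0.2798, 0.1652]
tool_rot: [0.003, 0.999, 0.04, 0.004]
contact_force: [-0.1, -0.3, -0.6]
gripper_width: 1.0
```

```bash
python3 go.py 0.58 -0.026 0.15 0.02; python3 look.py w12
```

```text
t 20.6 pos [ 0.3839 -0.2798  0.1652] w 1.0 F [-0.1 -0.3 -0.6]
d [ 21.56 -23.74   1.51] r [ 0.007 -0.007  0.06 ]
t 20.6 tcp [ 0.3839 -0.2798  0.1652]
orange (157, 115, 31, 33) z4: [ 0.4433 -0.1594] 24.5 22.8 0.159
orange (163, 116, 24, 31) z4: [ 0.4437 -0.1607] 20.1 19.6 0.802
orange (145, 105, 58, 53) z4: [ 0.4431 -0.1596] 44.5 39.4 -1.49
orange (146, 106, 55, 51) z4: [ 0.4434 -0.1584] 40.1 39.4 1.235
yellow (274, 134, 101, 160) z4: [ 0.382  -0.2834] 138.0 80.8 0.076
yellow (283, 154, 69, 123) z4: [ 0.3821 -0.2775] 105.9 55.1 0.077
```

View pics/w12.png

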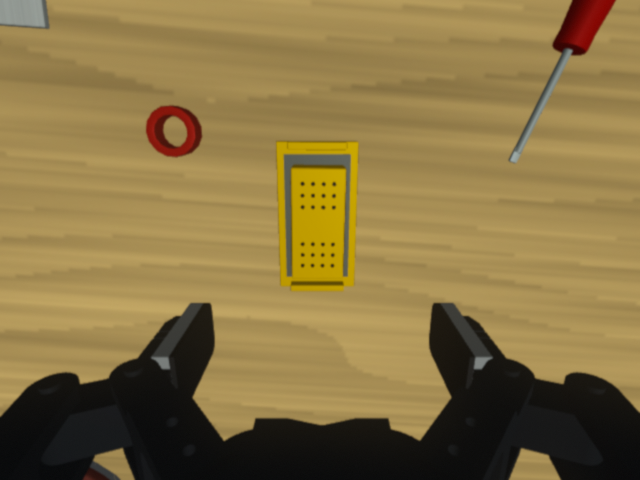

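w12 shows the nest lying in the yellow holder at (319,222), with grey floor visible around it. The carrier is next.

>>> play_rows:
  commands:
    - {"dx": 3.6, "dy": -4, "dz": 0, "rx": 0, "ry": 0, "rz": 0.06, "claw": 0}
    - {"dx": 7.2, "dy": -8, "dz": 0, "rx": 0, "ry": 0, "rz": 0.06, "claw": 0}
    - {"dx": 10.8, "dy": -12, "dz": 0, "rx": 0, "ry": 0, "rz": 0.06, "claw": 0}
    - {"dx": 14.4, "dy": -16, "dz": 0, "rx": 0, "ry": 0, "rz": 0.06, "claw": 0}
    - {"dx": 18, "dy": -20, "dz": 0, "rx": 0, "ry": 0, "rz": 0.06, "claw": 0}

```text
time: 21.15
tool_pos: [0.5342, -0.0777, 0.1594]
tool_rot: [0.001, 1.0, 0.01, -0.0]
contact_force: [0.5, -0.9, 0.1]
gripper_width: 1.0
```

```bash
python3 go.py 0.58 -0.026 0.15 0.02
```

```text
t 21.15 pos [ 0.5342 -0.0777  0.1594] w 1.0 F [ 0.5 -0.9  0.1]
d [ 4.68 -5.08  0.93] r [ 0.002  0.    -0.   ]
```

>>> play_rows:
  commands:
    - {"dx": 3, "dy": -3, "dz": 0.5, "rx": 0, "ry": 0, "rz": 0, "claw": 0}
    - {"dx": 4.7, "dy": -5.1, "dz": 0.9, "rx": 0, "ry": 0, "rz": 0, "claw": 0}
    - {"dx": 4.7, "dy": -5.1, "dz": 0.9, "rx": 0, "ry": 0, "rz": 0, "claw": 0}
    - {"dx": 4.7, "dy": -5.1, "dz": 0.9, "rx": 0, "ry": 0, "rz": 0, "claw": 0}

```text
time: 21.55
tool_pos: [0.5788, -0.0254, 0.1476]
tool_rot: [0.001, 1.0, 0.01, -0.002]
contact_force: [-0.4, 0.8, -0.1]
gripper_width: 0.997
```

```bash
python3 go.py 0.58 -0.026 0.015 0.02; python3 look.py w13; python3 - <<'E'
from h import *
im=cv2.imread('pics/w13.png'); a=np.load('pics/w13.npy'); c=cam('wrist',dict(tool_pos=a[:3],tool_rot=a[3:]))
for k,z in(('green',.038),):
    cs,hh=cv2.findContours(mask(im,k),cv2.RETR_CCOMP,cv2.CHAIN_APPROX_NONE)
    for q in cs:
        r=rect(c,q,z)
        if cv2.contourArea(q)>300: print(k,z,cv2.boundingRect(q),np.round(r[0],4),np.round(r[1:],3))
E
```

```text
t 21.55 pos [ 0.5788 -0.0254  0.1476] w 0.997 F [-0.4  0.8 -0.1]
d [ 0.18  0.05 13.26] r [0.001 0.005 0.001]
t 21.55 tcp [ 0.5788 -0.0254  0.1476]
orange (589, 170, 51, 93) z4: [ 0.5839 -0.2599] 78.9 40.4 0.237
blue (151, 184, 50, 45) z4: [0.5877 0.0889] 31.4 26.0 -0.895
blue (157, 194, 30, 30) z4: [0.585  0.0925] 19.9 17.3 0.675
yellow (548, 362, 79, 31) z4: [ 0.4318 -0.2729] 70.4 33.4 -1.497
green (0, 242, 16, 49) z4: [0.5315 0.2333] 44.2 12.2 -0.235
green (278, 150, 89, 150) z4: [ 0.5706 -0.0265] 124.4 66.7 0.019
green 0.038 (0, 242, 16, 49) [0.5462 0.2027] [38.956 10.758 -0.235]
green 0.038 (278, 150, 89, 150) [ 0.5807 -0.0261] [1.09632e+02 5.87630e+01 1.90000e-02]
```

View pics/w13.png

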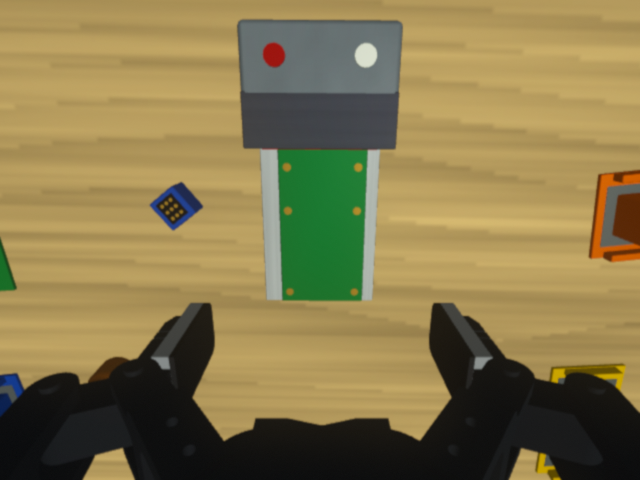

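w13 shows the bare plate from (323,150) to (323,300). Its front edge is at x≈0.525, so with 140 mm length the centre is x≈0.595. The yaw is 0.019. Descending to z=0.015.

>>> play_rows:
  commands:
    - {"dx": 1.7, "dy": 0.05, "dz": 4, "rx": 0, "ry": 0.005, "rz": 0, "claw": 0}
    - {"dx": 1.7, "dy": 0.05, "dz": 8, "rx": 0, "ry": 0.005, "rz": 0, "claw": 0}
    - {"dx": 1.7, "dy": 0.05, "dz": 11, "rx": 0, "ry": 0.005, "rz": 0, "claw": 0}
    - {"dx": 1.7, "dy": 0.05, "dz": 12.5, "rx": 0, "ry": 0.005, "rz": 0, "claw": 0}
    - {"dx": 1.7, "dy": 0.05, "dz": 13, "rx": 0, "ry": 0.005, "rz": 0, "claw": 0}

```text
time: 22.1
tool_pos: [0.5934, -0.0272, 0.0162]
tool_rot: [0.0, 1.0, 0.009, -0.001]
contact_force: [-0.3, 0.7, 0.1]
gripper_width: 0.996
```

>>> play_rows:
  commands:
    - {"dx": 0, "dy": 0, "dz": 0, "rx": 0, "ry": 0, "rz": 0, "claw": 0}
    - {"dx": 0, "dy": 0, "dz": 0, "rx": 0, "ry": 0, "rz": 0, "claw": 0}

```text
time: 22.3
tool_pos: [0.5945, -0.0278, 0.0179]
tool_rot: [0.001, 1.0, 0.009, 0.0]
contact_force: [-0.4, 0.1, -0.0]
gripper_width: 1.004
```

```bash
python3 go.py 0.595 -0.026 0.015 0.019
```

```text
t 22.3 pos [ 0.5945 -0.0278  0.0179] w 1.004 F [-0.4  0.1 -0. ]
d [ 0.05 -0.18  0.29] r [ 0.001 -0.    -0.001]
```

>>> play_rows:
  commands:
    - {"dx": 0.05, "dy": -0.18, "dz": 0.25, "rx": 0, "ry": 0, "rz": 0, "claw": 0}
    - {"dx": 0.05, "dy": -0.18, "dz": 0.25, "rx": 0, "ry": 0, "rz": 0, "claw": 0}
    - {"dx": 0.05, "dy": -0.18, "dz": 0.25, "rx": 0, "ry": 0, "rz": 0, "claw": 1}
    - {"dx": 0.05, "dy": -0.18, "dz": 0.25, "rx": 0, "ry": 0, "rz": 0, "claw": 1}
    - {"dx": 0.05, "dy": -0.18, "dz": 0.25, "rx": 0, "ry": 0, "rz": 0, "claw": 1}

```text
time: 22.8
tool_pos: [0.5957, -0.0259, 0.0163]
tool_rot: [0.001, 1.0, 0.009, 0.001]
contact_force: [-0.8, 0.2, 3.2]
gripper_width: 0.682
```

>>> play_rows:
  commands:
    - {"dx": 0, "dy": 0, "dz": 0, "rx": 0, "ry": 0, "rz": 0, "claw": 1}
    - {"dx": 0, "dy": 0, "dz": 0, "rx": 0, "ry": 0, "rz": 0, "claw": 1}
    - {"dx": 0, "dy": 0, "dz": 0, "rx": 0, "ry": 0, "rz": 0, "claw": 1}
    - {"dx": 0, "dy": 0, "dz": 0, "rx": 0, "ry": 0, "rz": 0, "claw": 1}
    - {"dx": 0, "dy": 0, "dz": 0, "rx": 0, "ry": 0, "rz": 0, "claw": 1}

```text
time: 23.3
tool_pos: [0.5956, -0.0259, 0.0163]
tool_rot: [0.001, 1.0, 0.009, 0.001]
contact_force: [-0.1, -0.2, 1.0]
gripper_width: 0.688
```

```bash
python3 go.py 0.555 -0.0268 0.016 0.019; python3 - <<'E'
from h import *
cv2.imwrite('pics/w14.png',grab_frame('wrist'))
E
```

```text
t 23.3 pos [ 0.5956 -0.0259  0.0163] w 0.688 F [-0.1 -0.2  1. ]
d [-4.06  0.02  0.02] r [ 0.001 -0.001 -0.001]
```

View pics/w14.png

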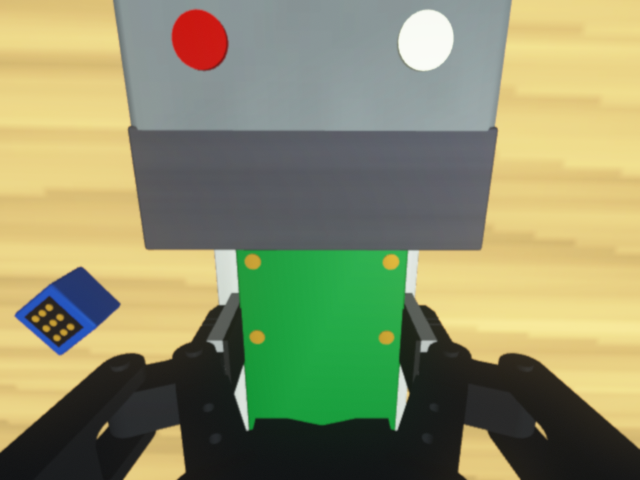

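w14 shows the pads on both long edges of the plate at (225,340) and (418,340), with its rear under the lip at row 248. Sliding forward 45 mm.

>>> play_rows:
  commands:
    - {"dx": -0.8, "dy": 0, "dz": 0, "rx": 0, "ry": 0, "rz": 0, "claw": 1}
    - {"dx": -1.8, "dy": 0, "dz": 0, "rx": 0, "ry": 0, "rz": 0, "claw": 1}
    - {"dx": -2.8, "dy": 0, "dz": 0, "rx": 0, "ry": 0, "rz": 0, "claw": 1}
    - {"dx": -3.8, "dy": 0, "dz": 0, "rx": 0, "ry": 0, "rz": 0, "claw": 1}
    - {"dx": -4.5, "dy": 0, "dz": 0, "rx": 0, "ry": 0, "rz": 0, "claw": 1}

```text
time: 23.85
tool_pos: [0.5495, -0.0267, 0.0163]
tool_rot: [0.001, 1.0, 0.009, 0.001]
contact_force: [1.4, 0.4, 0.7]
gripper_width: 0.688
```

>>> play_rows:
  commands:
    - {"dx": 0, "dy": 0, "dz": 0, "rx": 0, "ry": 0, "rz": 0, "claw": 1}
    - {"dx": 0, "dy": 0, "dz": 0, "rx": 0, "ry": 0, "rz": 0, "claw": 1}

```text
time: 24.05
tool_pos: [0.5486, -0.0267, 0.0162]
tool_rot: [0.001, 1.0, 0.009, -0.0]
contact_force: [-2.9, -0.5, 3.7]
gripper_width: 0.685
```

```bash
python3 look.py w15
```

```text
t 24.05 tcp [ 0.5486 -0.0267  0.0162]
blue (0, 163, 102, 89) z4: [0.5877 0.0925] 39.7 31.4 -0.912
green (229, 143, 186, 288) z4: [ 0.543  -0.0272] 145.8 76.9 0.016
```

View pics/w15.png

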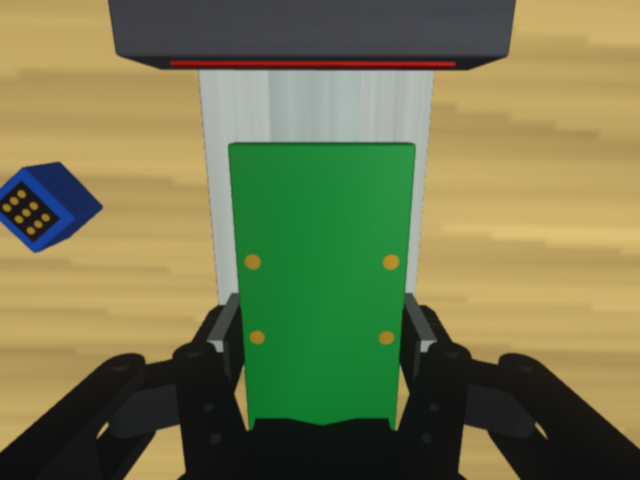

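w15 shows the plate's rear edge at row 143, clear of the lip, whose lower edge is at row 69. Now I'll work out the plate's centre relative to the TCP.

```bash
python3 - <<'E'
from h import *
a=np.load('pics/w15.npy'); c=cam('wrist',dict(tool_pos=a[:3],tool_rot=a[3:]))
print(cast(c,[(230,144),(414,144)],.038),cast(c,[(322,69)],.0415), a[:3])
E
```

```text
[[ 0.61691688  0.00329936  0.038     ]
 [ 0.61795307 -0.05494849  0.038     ]] [[ 0.63881973 -0.0253992   0.0415    ]] [ 0.54855977 -0.02671708  0.01623622]
```

>>> play_rows:
  commands:
    - {"dx": 0, "dy": 0, "dz": -0.8, "rx": 0, "ry": 0, "rz": 0, "claw": 1}
    - {"dx": 0, "dy": 0, "dz": -2.5, "rx": 0, "ry": 0, "rz": 0, "claw": 1}
    - {"dx": 0, "dy": 0, "dz": -5, "rx": 0, "ry": 0, "rz": 0, "claw": 1}
    - {"dx": 0, "dy": 0, "dz": -8, "rx": 0, "ry": 0, "rz": 0, "claw": 1}
    - {"dx": 0, "dy": 0, "dz": -9, "rx": 0, "ry": 0, "rz": 0, "claw": 1}

```text
time: 24.6
tool_pos: [0.5507, -0.0269, 0.1096]
tool_rot: [0.001, 1.0, 0.009, 0.002]
contact_force: [-0.1, -0.2, -1.3]
gripper_width: 0.684
```

```bash
python3 go.py 0.597 0.276 0.08 0.07; python3 look.py w16
```

```text
t 24.6 pos [ 0.5507 -0.0269  0.1096] w 0.684 F [-0.1 -0.2 -1.3]
d [  5.16 -30.2    2.91] r [ 0.003 -0.004 -0.052]
t 24.6 tcp [ 0.5507 -0.0269  0.1096]
orange (48, 359, 53, 36) z4: [0.4307 0.1679] 51.2 15.5 -0.835
blue (116, 152, 63, 54) z4: [0.5885 0.0896] 32.0 28.0 -0.901
blue (123, 162, 37, 37) z4: [0.5866 0.0938] 20.0 17.3 0.679
yellow (598, 388, 42, 62) z4: [ 0.3935 -0.2771] 69.6 32.8 0.266
yellow (579, 365, 61, 41) z4: [ 0.4287 -0.2608] 46.3 37.2 -1.493
green (229, 143, 186, 288) z4: [ 0.4968 -0.0286] 232.9 123.0 0.016
```

View pics/w16.png

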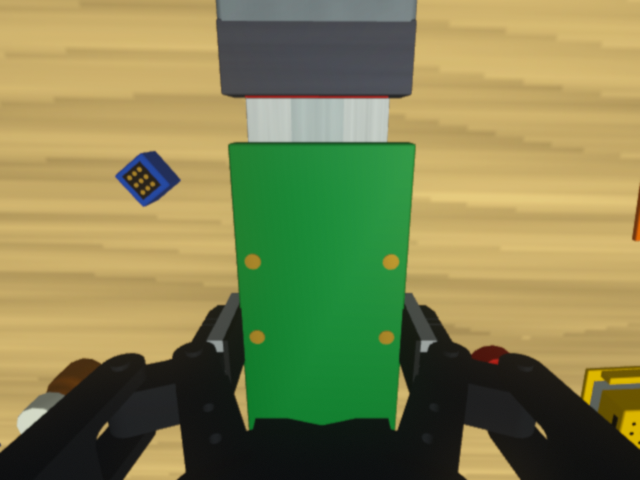

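w16 shows the plate lifted level, with its rear edge still at row 143, so it hasn't slipped in the grip. Over to the rack.

>>> play_rows:
  commands:
    - {"dx": 0.7, "dy": -3.5, "dz": 0, "rx": 0, "ry": 0, "rz": -0.02, "claw": 1}
    - {"dx": 1.4, "dy": -7.5, "dz": 0, "rx": 0, "ry": 0, "rz": -0.05, "claw": 1}
    - {"dx": 2.2, "dy": -11.5, "dz": 0, "rx": 0, "ry": 0, "rz": -0.05, "claw": 1}
    - {"dx": 3, "dy": -15.5, "dz": 0, "rx": 0, "ry": 0, "rz": -0.05, "claw": 1}
    - {"dx": 3.7, "dy": -19.5, "dz": 0, "rx": 0, "ry": 0, "rz": -0.05, "claw": 1}

```text
time: 25.15
tool_pos: [0.5837, 0.1702, 0.1077]
tool_rot: [0.002, 0.999, 0.034, 0.001]
contact_force: [0.1, 0.2, -0.8]
gripper_width: 0.685
```

```bash
python3 go.py 0.597 0.276 0.08 0.07
```

```text
t 25.15 pos [0.5837 0.1702 0.1077] w 0.685 F [ 0.1  0.2 -0.8]
d [  2.04 -10.48   2.74] r [ 0.003 -0.002 -0.002]
```

>>> play_rows:
  commands:
    - {"dx": 0.8, "dy": -4, "dz": 0, "rx": 0, "ry": 0, "rz": 0, "claw": 1}
    - {"dx": 1.6, "dy": -8, "dz": 0.5, "rx": 0, "ry": 0, "rz": 0, "claw": 1}
    - {"dx": 2, "dy": -10, "dz": 1.5, "rx": 0, "ry": 0, "rz": 0, "claw": 1}
    - {"dx": 2, "dy": -10.5, "dz": 2.5, "rx": 0, "ry": 0, "rz": 0, "claw": 1}
    - {"dx": 2, "dy": -10.5, "dz": 2.5, "rx": 0, "ry": 0, "rz": 0, "claw": 1}

```text
time: 25.65
tool_pos: [0.5941, 0.2759, 0.0783]
tool_rot: [0.003, 0.999, 0.035, -0.002]
contact_force: [0.7, -1.2, -2.2]
gripper_width: 0.687
```

>>> play_rows:
  commands:
    - {"dx": 0, "dy": 0, "dz": 0, "rx": 0, "ry": 0, "rz": 0, "claw": 1}

```text
time: 25.75
tool_pos: [0.5938, 0.2748, 0.0775]
tool_rot: [0.003, 0.999, 0.034, -0.003]
contact_force: [0.9, -1.0, -2.2]
gripper_width: 0.684
```

```bash
python3 go.py 0.597 0.276 0.006 0.07; python3 look.py w17; python3 - <<'E'
from h import *
im=grab_frame('top'); cv2.imwrite('pics/t17.png',cv2.resize(im[110:270,120:260],None,fx=3.5,fy=3.5))
E
```

```text
t 25.75 pos [0.5938 0.2748 0.0775] w 0.684 F [ 0.9 -1.  -2.2]
d [ 0.37 -0.14  7.14] r [ 0.006  0.005 -0.001]
t 25.75 tcp [0.5938 0.2748 0.0775]
orange (460, 444, 35, 36) z4: [0.4277 0.1481] 44.2 21.1 0.547
blue (593, 250, 47, 60) z4: [0.5847 0.0791] 43.0 27.6 0.684
green (229, 89, 186, 342) z4: [0.5694 0.2721] 232.7 107.5 0.065
```

View pics/w17.png

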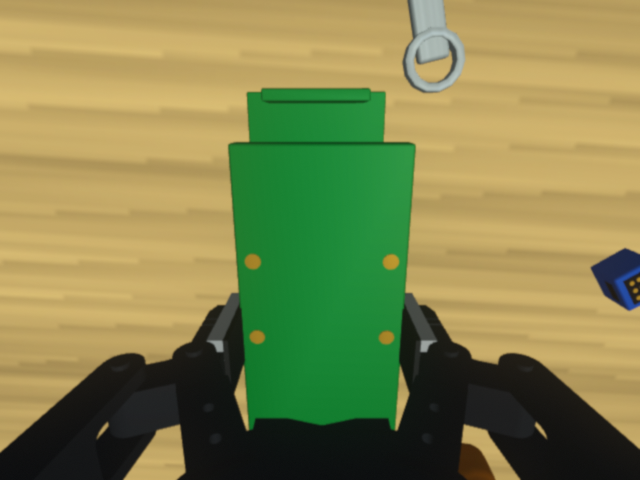

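View pics/t17.png

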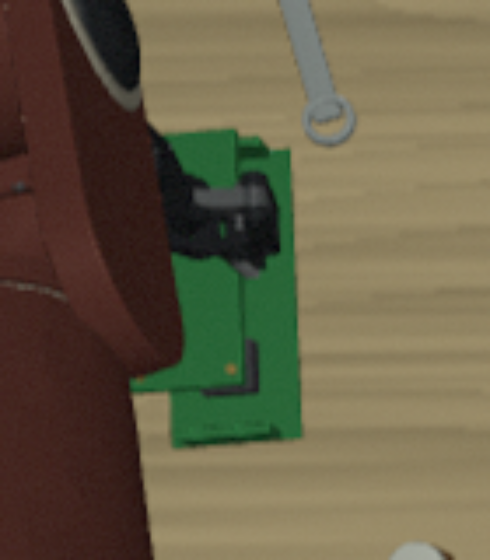

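w17 shows the far upstand (263–370, row 101) and the rack's far base corners at (247,93) and (385,93), with the plate lined up over it.

```bash
python3 - <<'E'
from h import *
a=np.load('pics/w17.npy'); c=cam('wrist',dict(tool_pos=a[:3],tool_rot=a[3:]))
u=np.array([np.cos(.07),np.sin(.07),0])
U=cast(c,[(263,90),(370,90),(263,101),(370,101)],.028); print(U.round(4))
print('centre from inner edge',(U[2:].mean(0)-.082*u).round(4),'outer',(U[:2].mean(0)-.088*u).round(4))
B=cast(c,[(248,93),(385,93)],.004); print(B.round(4),(B.mean(0)-.088*u).round(4), np.linalg.norm(B[0]-B[1]))
P=cast(c,[(230,144),(414,144)],a[2]+.0218); print('plate centre',(P.mean(0)-.07*u).round(4),'tcp',a[:3].round(4))
E
```

```text
[[0.6813 0.3085 0.028 ]
 [0.6849 0.2571 0.028 ]
 [0.6763 0.3084 0.028 ]
 [0.6799 0.2565 0.028 ]]
centre from inner edge [0.5963 0.2767 0.028 ] outer [0.5953 0.2766 0.028 ]
[[0.6806 0.32   0.004 ]
 [0.6857 0.2458 0.004 ]] [0.5954 0.2767 0.004 ] 0.07438928983013483
plate centre [0.5928 0.2744 0.0993] tcp [0.5938 0.2748 0.0775]
```

The rack centre comes out at (0.596, 0.2767) from three edges that agree. Lowering.

>>> play_rows:
  commands:
    - {"dx": 0.35, "dy": -0.2, "dz": 2, "rx": 0.003, "ry": 0.005, "rz": 0, "claw": 1}
    - {"dx": 0.35, "dy": -0.2, "dz": 4, "rx": 0.003, "ry": 0.005, "rz": 0, "claw": 1}
    - {"dx": 0.35, "dy": -0.2, "dz": 5.5, "rx": 0.003, "ry": 0.005, "rz": 0, "claw": 1}
    - {"dx": 0.35, "dy": -0.2, "dz": 6.2, "rx": 0.003, "ry": 0.005, "rz": 0, "claw": 1}
    - {"dx": 0.35, "dy": -0.2, "dz": 6.5, "rx": 0.003, "ry": 0.005, "rz": 0, "claw": 1}

```text
time: 26.35
tool_pos: [0.5963, 0.2758, 0.0118]
tool_rot: [0.002, 0.999, 0.034, -0.001]
contact_force: [-0.7, 1.1, -2.1]
gripper_width: 0.684
```

```bash
python3 go.py 0.597 0.277 0.006 0.07
```

```text
t 26.35 pos [0.5963 0.2758 0.0118] w 0.684 F [-0.7  1.1 -2.1]
d [ 0.07 -0.12  0.58] r [ 0.003  0.002 -0.003]
```

>>> play_rows:
  commands:
    - {"dx": 0.05, "dy": -0.1, "dz": 0.3, "rx": 0.003, "ry": 0.002, "rz": 0, "claw": 1}
    - {"dx": 0.05, "dy": -0.1, "dz": 0.5, "rx": 0.003, "ry": 0.002, "rz": 0, "claw": 1}
    - {"dx": 0.05, "dy": -0.1, "dz": 0.55, "rx": 0.003, "ry": 0.002, "rz": 0, "claw": 1}
    - {"dx": 0.05, "dy": -0.1, "dz": 0.55, "rx": 0.003, "ry": 0.002, "rz": 0, "claw": 1}

```text
time: 26.75
tool_pos: [0.597, 0.2769, 0.0068]
tool_rot: [-0.0, 0.999, 0.034, 0.0]
contact_force: [-0.4, 0.2, -2.0]
gripper_width: 0.69
```

>>> play_rows:
  commands:
    - {"dx": 0, "dy": 0, "dz": 0.1, "rx": 0, "ry": 0, "rz": 0, "claw": 1}
    - {"dx": 0, "dy": 0, "dz": 0.12, "rx": 0, "ry": 0, "rz": 0, "claw": 1}
    - {"dx": 0, "dy": 0, "dz": 0.12, "rx": 0, "ry": 0, "rz": 0, "claw": 1}

```text
time: 27.05
tool_pos: [0.5974, 0.2771, 0.0062]
tool_rot: [-0.0, 0.999, 0.034, 0.001]
contact_force: [-1.7, -0.5, 1.4]
gripper_width: 0.684
```

The force has reversed from -2.0 to +1.4 N, so the plate is on its blocks. Release and rise.

>>> play_rows:
  commands:
    - {"dx": 0, "dy": 0, "dz": 0, "rx": 0, "ry": 0, "rz": 0, "claw": 0}
    - {"dx": 0, "dy": 0, "dz": 0, "rx": 0, "ry": 0, "rz": 0, "claw": 0}
    - {"dx": 0, "dy": 0, "dz": 0, "rx": 0, "ry": 0, "rz": 0, "claw": 0}
    - {"dx": 0, "dy": 0, "dz": 0, "rx": 0, "ry": 0, "rz": 0, "claw": 0}
    - {"dx": 0, "dy": 0, "dz": 0, "rx": 0, "ry": 0, "rz": 0, "claw": 0}

```text
time: 27.55
tool_pos: [0.5974, 0.2771, 0.0062]
tool_rot: [-0.0, 0.999, 0.034, 0.001]
contact_force: [0.2, 0.0, -0.7]
gripper_width: 1.0
```

>>> play_rows:
  commands:
    - {"dx": 0, "dy": 0, "dz": -3, "rx": 0, "ry": 0, "rz": 0, "claw": 0}
    - {"dx": 0, "dy": 0, "dz": -8, "rx": 0, "ry": 0, "rz": 0, "claw": 0}
    - {"dx": 0, "dy": 0, "dz": -13, "rx": 0, "ry": 0, "rz": 0, "claw": 0}
    - {"dx": 0, "dy": 0, "dz": -17, "rx": 0, "ry": 0, "rz": 0, "claw": 0}
    - {"dx": 0, "dy": 0, "dz": -20, "rx": 0, "ry": 0, "rz": 0, "claw": 0}

```text
time: 28.05
tool_pos: [0.598, 0.2774, 0.2104]
tool_rot: [-0.001, 0.999, 0.034, 0.003]
contact_force: [1.0, 0.6, 1.4]
gripper_width: 0.994
```

>>> play_rows:
  commands:
    - {"dx": 0, "dy": 8, "dz": 0, "rx": 0, "ry": 0, "rz": 0, "claw": 0}
    - {"dx": 0, "dy": 12, "dz": 0, "rx": 0, "ry": 0, "rz": 0, "claw": 0}
    - {"dx": 0, "dy": 16, "dz": 0, "rx": 0, "ry": 0, "rz": 0, "claw": 0}
    - {"dx": 0, "dy": 16, "dz": 0, "rx": 0, "ry": 0, "rz": 0, "claw": 0}
    - {"dx": 0, "dy": 16, "dz": 0, "rx": 0, "ry": 0, "rz": 0, "claw": 0}

```text
time: 28.55
tool_pos: [0.609, 0.1162, 0.2102]
tool_rot: [-0.001, 0.999, 0.032, 0.003]
contact_force: [0.2, 0.4, 0.4]
gripper_width: 1.002
```

```bash
python3 look.py w18; python3 - <<'E'
from h import *
for n in('top','scene'): cv2.imwrite(f'pics/{n}9.png',grab_frame(n))
print(monitor.state()['joint_vel'].round(3))
E
```

```text
t 28.55 tcp [0.609  0.1162 0.2102]
orange (546, 352, 45, 31) z4: [ 0.4474 -0.1653] 47.2 37.1 -1.249
orange (258, 350, 32, 30) z4: [0.4283 0.1559] 35.3 33.8 -0.152
blue (337, 212, 33, 35) z4: [0.5863 0.0841] 28.1 24.3 0.675
green (97, 110, 106, 191) z4: [0.5909 0.2787] 187.0 81.0 0.069
[ 0.015  0.002 -0.002 -0.004 -0.001 -0.001]
```

View pics/w18.png

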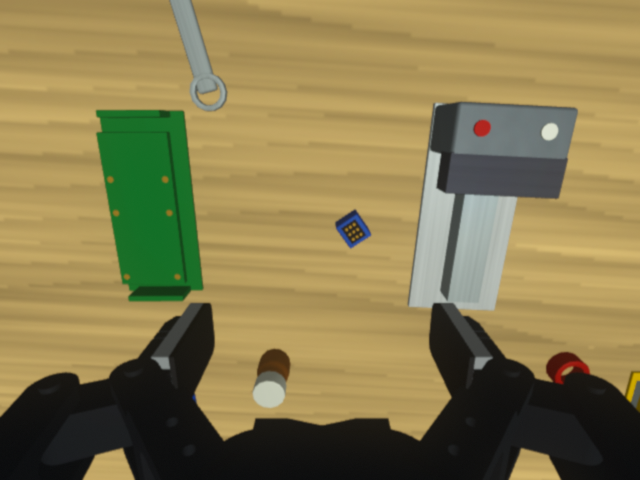

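View pics/top9.png

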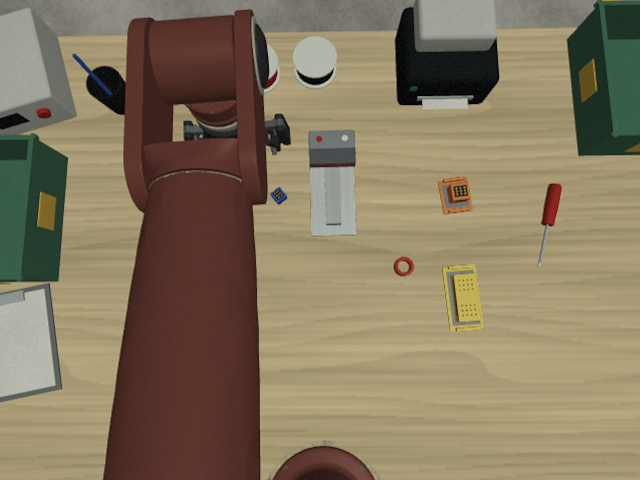

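View pics/scene9.png

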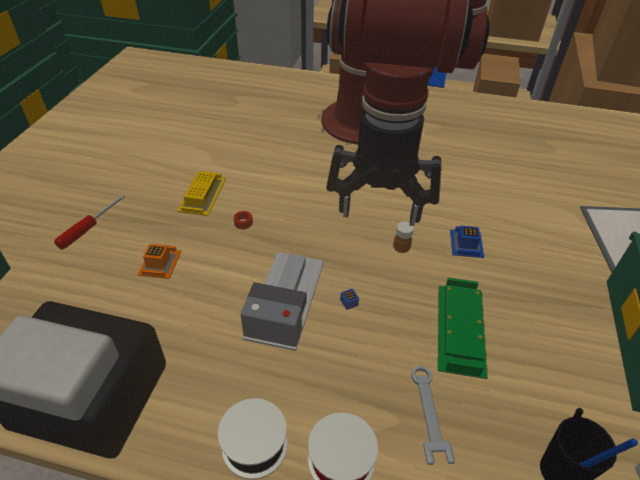

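All four look seated. I'll do a quick numeric check from the post-release views.

```bash
python3 - <<'E'
from h import *
def ld(n):
    a=np.load(f'pics/{n}.npy'); return cv2.imread(f'pics/{n}.png'),cam('wrist',dict(tool_pos=a[:3],tool_rot=a[3:]))
for n,k,box in(('w5','orange',(295,205,345,255)),('w8','blue',(298,205,348,255))):
    im,c=ld(n); cs,h=cv2.findContours(mask(im,k),cv2.RETR_CCOMP,cv2.CHAIN_APPROX_NONE)
    for q,hh in zip(cs,h[0]):
        x,y,w,g=cv2.boundingRect(q)
        if cv2.contourArea(q)>250 and hh[3]>=0:
            for z in(.034,.004): r=rect(c,q,z); print(n,k,(x,y,w,g),'z',z,np.round(r[0],4),np.round(r[1:],2))
im,c=ld('w12'); P=cast(c,[(291,167),(346,167),(344,280),(294,280)],.028); print('nest',P.mean(0).round(4),np.linalg.norm(P[0]-P[3]),np.linalg.norm(P[0]-P[1]),np.arctan2(*(P[0]-P[3])[1::-1]))
im,c=ld('w18'); P=cast(c,[(98,132),(168,132),(187,288),(123,288)],.028); print('plate',P.mean(0).round(4),np.linalg.norm(P[0]-P[3]),np.linalg.norm(P[0]-P[1]),np.arctan2(*(P[0]-P[3])[1::-1]))
cv2.imwrite('pics/w18z.png',cv2.resize(im[95:310,80:220],None,fx=2.7,fy=2.7,interpolation=cv2.INTER_CUBIC))
E
```

```text
w5 orange (302, 217, 35, 29) z 0.034 [ 0.5893 -0.2751] [25.28 21.47 -1.44]
w5 orange (302, 217, 35, 29) z 0.004 [ 0.5807 -0.2762] [28.17 23.92 -1.44]
w5 orange (287, 191, 62, 61) z 0.034 [ 0.5963 -0.2729] [45.28 44.03  0.13]
w5 orange (287, 191, 62, 61) z 0.004 [ 0.5884 -0.2738] [50.46 49.06  0.13]
w8 blue (305, 217, 36, 30) z 0.034 [0.3881 0.2777] [25.99 22.21 -1.44]
w8 blue (305, 217, 36, 30) z 0.004 [0.3793 0.2765] [28.97 24.75 -1.44]
w8 blue (292, 191, 62, 62) z 0.034 [0.3952 0.2787] [45.97 44.58  0.13]
w8 blue (292, 191, 62, 62) z 0.004 [0.3873 0.2775] [51.24 49.69  0.13]
nest [ 0.3817 -0.2791  0.028 ] 0.09149019059220413 0.041078510792929464 0.08297788286800989
plate [0.5944 0.2747 0.028 ] 0.14385356621544285 0.05910867672932855 0.055111466042287505
```

View pics/w18z.png

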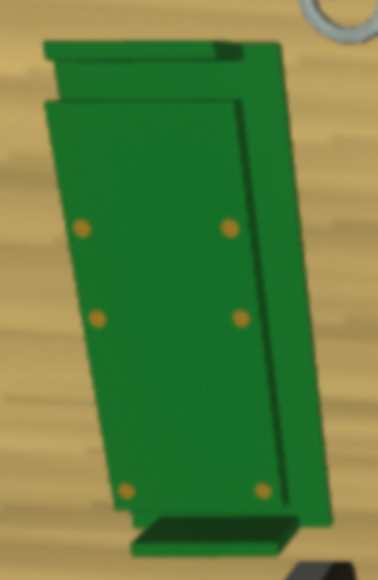

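The offsets from the holder centres are all within about 2 mm. The robot is clear at z=0.21, so I'm handing the job in.

```bash
python3 - <<'E'
from plant import monitor, ticket
s=monitor.state(); print(s['time'],abs(s['joint_vel']).max()); print(ticket.job_done())
E
```

```text
28.7 0.01539372095109004
the job is handed in; nothing more can be done
None
```

I set the orange plug, the blue plug, the nest block and the carrier plate each in the holder of its own colour, and handed the job in at 28.7 s. It reports no verdict. The plate was slid about 46 mm forward, clear of the lip, before it was lifted.

In my pictures taken after each release:

| Thing | Distance from holder centre | Angle off the holder's length |
|---|---|---|
| Orange plug | about 1.5 mm | not required |
| Blue plug | about 1 mm | not required |
| Nest block | about 2 mm | about 0.01 rad |
| Carrier plate | about 2.5 mm | about 0.015 rad |

- **Set-down:** Each piece met its holder with at most about 6 N at the wrist before I opened the gripper, and each looks flat in the pictures.
- **Jar and gripper:** The jar stands where it was, and the gripper ended open about 0.2 m above the table, touching nothing.
- **Looser check:** The plate's final measurement is less certain. From hand-read corners it came out 144 mm long instead of 140, still well inside the 14 mm limit.
- **No other disagreements:** No check failed. The top and wrist cameras differed by 2 to 4 mm on the holder positions, so I took values between them or measured again before placing.

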